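# Check the lathe spindle by hand and close its gear hatch

## Robot

A 6-joint arm with a two-finger parallel gripper is mounted at the origin on the work surface. World frame = base frame: x ahead of the robot, y to its left, z up, the work surface at z = 0. Lengths are in m, angles in rad, forces in N, time in s.
With the tool pointing down it reaches from about 0.275 to 0.725 m from the base axis. Payload 15.9 kg.
Tool frame: the origin (TCP) lies midway between the tips of the shut fingers; the grasp point (between the pads) lies 19 mm behind it; z points along the fingers, y is the line along which they close (so a half turn about z gives the same grasp; the last joint's range is limited). The gripper opens to 85 mm and grips with 20 to 120 N. Pads are 22 mm wide; open, the fingers measure 114 mm over their backs; the gripper's body (76 mm by 85 mm) begins 54 mm behind the grasp point. The pads swing forward as they close: fully open they stand 13 mm farther back than shut.
Start: joints at [-1.255, 0.213, -0.034, 1.323, 0, 1.571], TCP at [0.155, -0.475, 0.195] pointing down, gripper open.
Joint ranges: [-2.98, 2.98], [-0.74, 1.72], [-1.14, 1.35], [-2.1, 2.04], [-1.57, 1.44], [-3.14, 3.14]. Speed limits (rad/s): [1.89, 1.89, 2.39, 2.57, 3.14, 3.14].

## Interface

Orientations are given as a unit quaternion [x, y, z, w].
In Python, from plant import status, cams, job, nets gives the robot as it stands.
- The arm moves only by the shell command python3 -m crank 'ROWS'. ROWS is JSON, a list of rows, each a list of 3 entries, a list of its own where there are three numbers: the shift along the tool's x, y, z in cm, then the turn, a rotation vector about the tool's x, y, z in degrees, then the closure, from 0 (fully open) to 1 (shut). A call has 1 to 5 rows; each row is the pose to reach, as a shift and turn from the pose commanded when the call began, along the tool's axes at that moment; what a row does not reach only later rows make up. A row lasts 1/8 s, in which the tool goes at most 62.5 mm and 10.7 degrees, less where a joint would pass 70% of its speed; a pose out of reach is approached as far as the arm can. A call with a gripper value outside its range is refused whole. The fingers move at their own pace and stop on an object; the grip force is fixed at half the most. Time passes only in rows, so rows that repeat a pose let the fingers close. It gives the time, the measured TCP pose, the force, the opening and the grip force at its end, in the units of the state.
- status.get_state(): the state, without advancing time (a new reading comes with each control period).
- cams.read_camera(name): name is "scene" or "top" or "wrist"; returns the picture (420x560x3 uint8, red, green, blue); there is no depth.
- cams.camera_model(name): a dict with "fx", "fy", "cx", "cy" (pixels), "R" (3x3) and "t" (3): a world point X has camera coordinates R X + t; the wrist camera has in their place "hand_eye" (4x4, takes a point from camera to tool coordinates, whose origin is the TCP and whose axes are the flange's). Camera axes: x right, y down, z forward; pixel columns grow to the right and rows downward; lengths in m; the calibration is good to about 2 mm. A picture is of the moment at which its call begins: read the wrist's pose just before it. camera_model takes no time and is no camera call.
- job.close_job(): hands the job in; it is judged then, once.
Trained networks look in the newest picture that a camera, given by its name, has taken for a name from the list of things; names that differ only in an ending like _2 or _b are one class to them, and where a whole thing is asked for, a point or a joint stands for the part that bears it (a point fixed in the world has none). Each returns a list of dicts, best first, with "confidence" (0 to 1); they miss things now and then, are a little off and sometimes report something else, mostly with a low value. They report only what shows in the picture. A call takes as long as a camera call. They do not tell look-alikes from the thing itself.
- nets.recognise(camera, query): "location" ([x, y, z] in m, in the coordinates of the camera as it stood for that picture, good to about 4 mm: the middle of the surface that is visible of it).
- nets.trace(camera, query): "region" (420x560 bool, what is visible of it).
The state is a dict: "clock": time; "q": joint angles; "joint_vel": joint speeds; "tau": joint torques, N m; "position": TCP position; "orientation": TCP orientation; "force": force on the tool from outside, world axes, zero at the start; "moment": the same for the moment, N m; "opening": opening from 0.0 (shut) to 1.0 (fully open); "grip_force": force on a finger pad.
Only numpy, scipy, OpenCV 4.12 (cv2) and the standard library are available. Lean on these libraries where they do the work, as an engineer would, in place of code of your own. Each camera call takes 0.05 s, during which the arm holds its last target. There are 200 camera calls.

## Task

The lathe's handwheel carries a small square lug on its rim, now a little short of the top on the robot's side. Turn the wheel by hand, over the top away from the robot: bring the lug up to the top, then go on one whole further turn and leave the lug standing at the top. After that refit the loose cover on the sloping gear hatch: tuck its upper edge under the lip, lower the other edge so that it lies fully home in its recess, let go, and leave everything else on the bench where it is.

Things in the scene. Friction and masses are not known exactly. Their poses are not given: they have to be found in the camera images.
- headstock: Fixed grey lathe headstock, origin under its middle on the table. x away from the robot, y along the level spindle towards the handwheel, z up. Housing 170 mm long (y), 178 mm high at the back, on a low foot 190 by 230 mm; sloping hatch on the robot's side. A wooden disc, 104 mm diameter, on the other (-y) end turns with the wheel.
- wheel_centre (a point): Centre of the upright handwheel on the headstock's left (+y) end, 125 mm above the table, axes as the headstock's. Round black rim: a 16 mm bar bent to a circle of 62 mm radius (centre line; outside 70 mm). Three spokes (radius 5 mm) in its plane, 60, 180, 300 degrees from the lug; hub radius 18 mm. 47 mm free between rim and housing, other side open.
- lug (a point): Centre of the square steel lug on the outside of the rim, 76 mm from the wheel's axis: 10 mm along the rim, 12 mm wide, standing 12 mm proud. It turns with the wheel.
- handwheel (a joint): Turn of the handwheel in rad, counted through full turns: 0 = lug at the top, growing as the top of the wheel moves away from the robot. It starts between -0.8 and -0.25; 6.28 is one whole turn past the top. It drags by about 0.22 Nm and stays where it is left. The table and housing allow only part of a turn per grasp of the rim.
- hatch: Sloping hatch recess, rising at 30 degrees away from the robot. Origin: centre of the seat plane where the cover's underside comes to lie, 135 mm up. x up the slope, y left, z out of it. Recess from x = -60.5 mm (lower wall, 8 mm above the seat) to +62 mm (end wall), y = +-63.5 mm (side walls, 8 mm). Seat ledges along the sides (15 mm wide) and lower end; the middle is open.
- lip (a point): Middle of the free edge of the steel lip over the hatch's upper end, on its underside: at x = 44 mm, z = 10 mm of the hatch's frame and with its axes. The lip is 5 mm thick, spans the whole width and roofs the recess from here to the end wall 18 mm further up.
- cover_grip (a point): Centre of the black grip block of the loose cover, which starts flat on the table at the right, grip up. Cover: aluminium plate 116 (x) by 120 (y) by 5 mm, about 0.24 kg. Block in the middle: 26 (x) by 40 (y) by 24 mm high; this point is 17 mm above the plate's underside. x, the 116 mm length, goes up the slope (either end up fits); z out of the upper face.
- wax_tin: Bystander: small tin on top of the headstock, 52 mm diameter, 36 mm high.
- spanner: Bystander: spanner lying on the table, 170 mm long.
- mallet: Bystander: hammer lying behind the headstock, 240 mm long.
- gouge: Bystander: straight tool with dark wooden handle, lying behind and left, 240 mm long.
- oil_jar: Bystander: jar, 60 mm diameter, 80 mm high, in front of the wheel to the left.
- sanding_block: Bystander: cork block 45 by 85 by 30 mm lying between the robot and the headstock.
- bowl_blank: Bystander: loose wooden blank, 110 mm diameter, 45 mm high, at the far left.
There are look-alikes about, which are no part of the job. There is more than one size of the part that bears cover_grip; the job needs the middle-sized.

How it is judged:
By the outcome, as a careful person would: the job done as asked, in the order asked, and still so for the second after the job is handed in, with the robot touching nothing.
It also fails if it takes over 72 s, if anything falls off the work surface, if the arm or the gripper's body presses on something with over 40 N, if the wrist force passes 120 N, or if a joint passes its speed limit or range.

## Working session

There is one attempt and no reset: what is moved stays moved. The work goes in short steps, Python scripts to look and compute and a shell command to move; the robot and the scene stay as the last step left them, time stands still between calls to the robot, and variables do not carry over. Pictures are saved under pics/ and viewed, at most 10 in all, crops included, and the job is handed in when it is done.

```bash
mkdir -p pics; ls; python3 - <<'E'
from plant import status,cams,nets
import cv2,numpy as np
s=status.get_state();print({k:np.round(v,3).tolist() for k,v in s.items()})
for c in("scene","top"):
    im=cams.read_camera(c);cv2.imwrite(f"pics/{c}0.png",im[...,::-1])
    m=cams.camera_model(c);R=np.array(m["R"]);t=np.array(m["t"])
    print(c,m["fx"],m["fy"],m["cx"],m["cy"],np.round(-R.T@t,3),np.round(R,2).tolist())
    for q in("headstock","lug","cover_grip","handwheel","hatch","lip"):
        for d in nets.recognise(c,q)[:4]:
            print(c,q,round(d["confidence"],2),np.round(R.T@(np.array(d["location"])-t),4))
print(cams.camera_model("wrist"))
E
```

```text
pics
{'clock': 0.0, 'q': [-1.255, 0.213, -0.035, 1.323, 0.0, 1.571], 'joint_vel': [-0.0, 0.0, -0.0, 0.001, -0.002, 0.002], 'tau': [-0.003, -68.616, 48.712, 0.017, -0.0, 0.0], 'position': [0.155, -0.475, 0.194], 'orientation': [0.988, 0.157, -0.0, -0.001], 'force': [0.118, 0.243, 0.13], 'moment': [0.05, -0.041, 0.002], 'grip_force': 0.0, 'opening': 1.0}
scene 469.08262950754175 469.08262950754175 273.63930799443676 206.30228824800946 [0.902 0.781 1.06 ] [[-0.87, 0.48, -0.01], [0.37, 0.65, -0.67], [-0.32, -0.59, -0.74]]
scene headstock 0.75 [0.5686 0.1043 0.1309]
scene lug 0.58 [0.5501 0.1855 0.1398]
scene lug 0.28 [0.5062 0.0571 0.1303]
scene cover_grip 0.93 [ 0.4682 -0.3116  0.0008]
scene cover_grip 0.82 [ 0.2462 -0.3027  0.0064]
scene cover_grip 0.57 [0.3511 0.0232 0.001 ]
scene handwheel 0.67 [0.549  0.1894 0.1452]
scene hatch 0.67 [0.509  0.0564 0.1291]
scene lip 0.72 [0.5037 0.0604 0.1294]
top 429.2694322314809 429.2694322314809 282.19789363067986 207.29463832032175 [0.364 0.04  1.273] [[-0.01, -1.0, 0.0], [-0.99, 0.01, -0.14], [0.14, -0.01, -0.99]]
top headstock 0.65 [0.5317 0.0375 0.1414]
top headstock 0.17 [0.5174 0.0443 0.1427]
top lug 0.69 [0.5438 0.009  0.1508]
top cover_grip 0.82 [ 0.4611 -0.3142  0.006 ]
top cover_grip 0.63 [ 0.2412 -0.3195  0.0076]
top cover_grip 0.62 [0.3445 0.0124 0.0038]
top handwheel 0.8 [0.5408 0.0132 0.1518]
top hatch 0.8 [0.5219 0.0379 0.1456]
top lip 0.58 [0.5158 0.0409 0.1414]
{'fx': 306.4501426943809, 'fy': 306.4501426943809, 'cx': 278.29252910944234, 'cy': 210.20161476677737, 'hand_eye': array([[-1.00348532e-04, -9.59865961e-01, -2.80459137e-01,
         7.00182871e-02],
       [ 9.99999933e-01,  2.51228242e-06, -3.66399115e-04,
         1.52321307e-04],
       [ 3.52398631e-04, -2.80459155e-01,  9.59865896e-01,
        -1.79652807e-01],
       [ 0.00000000e+00,  0.00000000e+00,  0.00000000e+00,
         1.00000000e+00]])}
```

View pics/scene0.png

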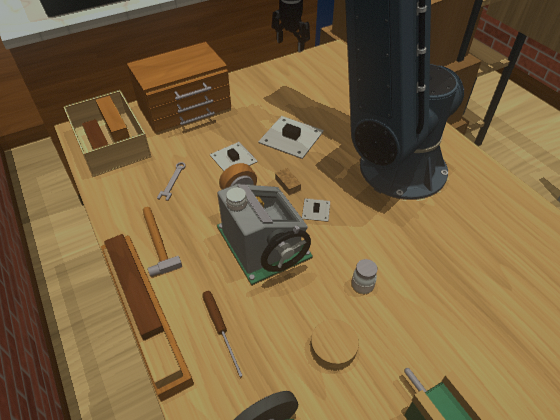

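View pics/top0.png

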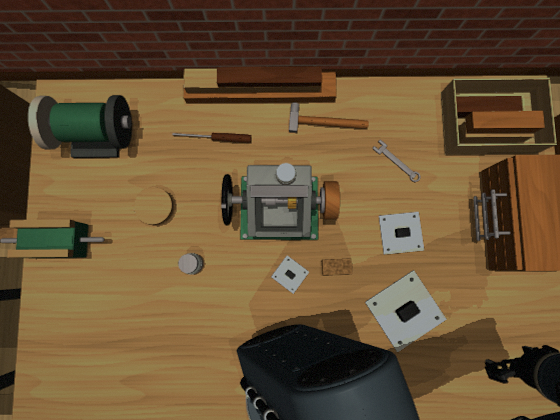

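The middle-sized cover is the one at top-image pixel (403,233), near (0.465,-0.313). The small one is at (291,274) and the large one at (405,311). The wheel is at column 227 and the headstock is centred near (280,205). I'll zoom in on both views to fit the headstock pose.

```bash
python3 - <<'E'
import cv2,numpy as np
a=cv2.imread("pics/top0.png")[155:247,212:347];b=cv2.imread("pics/scene0.png")[160:285,205:325]
A=cv2.resize(a,None,fx=4,fy=4,interpolation=cv2.INTER_CUBIC)
cv2.imwrite("pics/c1.png",A)
B=cv2.resize(b,None,fx=4.8,fy=4.8,interpolation=cv2.INTER_CUBIC);cv2.imwrite("pics/c2.png",B);print(A.shape,B.shape)
E
```

```text
(368, 540, 3) (600, 576, 3)
```

View pics/c1.png

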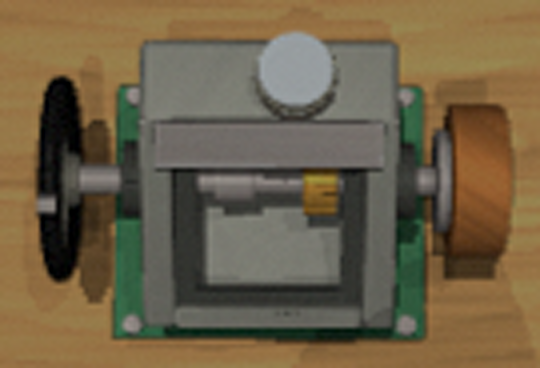

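View pics/c2.png

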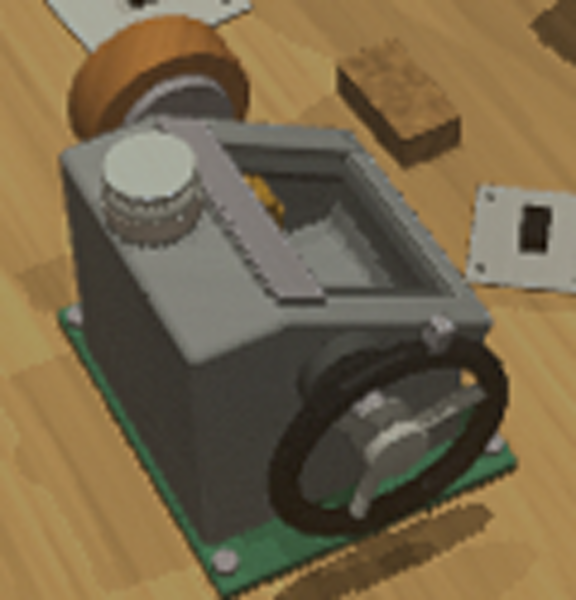

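The crops show these features:
- Foot corners: top crop (112,338) and (425,338), scene crop (60,315), (222,597) and (516,463).
- Lug: (46,203) in the top crop and (438,332) in the scene crop.
- Lip free edge: midpoint (269,168) in the top crop and (262,214) in the scene crop.

I'll fit the pose to these.

```bash
cat > h.py <<'E'
import numpy as np
from plant import cams
from scipy.spatial.transform import Rotation as Ro
def proj(c,X):
    m=cams.camera_model(c);p=np.array(m["R"])@X+np.array(m["t"]);return np.array([m["cx"]+m["fx"]*p[0]/p[2],m["cy"]+m["fy"]*p[1]/p[2]])
def unproj(c,uv,z):
    m=cams.camera_model(c);R=np.array(m["R"]);o=-R.T@np.array(m["t"]);d=R.T@np.array([(uv[0]-m["cx"])/m["fx"],(uv[1]-m["cy"])/m["fy"],1.]);return o+d*(z-o[2])/d[2]
E
python3 - <<'E'
from h import *
from scipy.optimize import least_squares
T=lambda u,v:np.array([u/4+212,v/4+155]);S=lambda u,v:np.array([u/4.8+205,v/4.8+160])
def W(p,X):return Ro.from_euler('z',p[2]).apply(X)+[p[0],p[1],0]
c,s=np.cos(np.pi/6),.5
def res(p):
    r=[];h=p[4];hx=p[3];th=p[5];
    a=lambda cam,X,uv,w=1:r.extend(w*(proj(cam,W(p,X))-uv))
    for X,uv in (((-.095,.115,h),T(112,338)),((-.095,-.115,h),T(425,338))):a("top",X,uv)
    for X,uv in (((.095,-.115,h),S(60,315)),((.095,.115,h),S(222,597)),((-.095,.115,h),S(516,463))):a("scene",X,uv)
    L=(hx+.044*c-.015*s,0,.135+.044*s+.015*c);a("top",L,T(269,168));a("scene",L,S(262,214))
    G=(.076*np.sin(th),.140+p[6],.125+.076*np.cos(th));a("top",G,T(46,203));a("scene",G,S(438,332))
    r.append(p[6]*500);r.append((h-.01)*300);return np.array(r)
f=least_squares(res,[.53,.04,0,-.03,.01,-.5,0]);print(np.round(f.x,4));print(np.round(f.fun,1))
p=f.x;print("wheelc",W(p,[0,.14+p[6],.125]),"hatch",W(p,[p[3],0,.135]))
# cover
from plant import nets
import cv2
cams.read_camera("top")
for d in nets.trace("top","cover_grip")[:4]:
    m=d["region"].astype(np.uint8);cs,_=cv2.findContours(m,0,1);r=cv2.minAreaRect(max(cs,key=cv2.contourArea))
    pts=[unproj("top",u,.005)for u in cv2.boxPoints(r)]
    print(round(d["confidence"],2),np.round(unproj("top",r[0],.005),4),[np.round(np.linalg.norm(pts[i]-pts[i-1]),3) for i in(1,2)],[round(np.degrees(np.arctan2(*(pts[i]-pts[i-1])[1::-1])),1) for i in (1,2)])
im=cams.read_camera("top")[213:253,383:423].astype(int).sum(2);v,u=np.where(im<150);print(len(u),unproj("top",(u.mean()+383,v.mean()+213),.027),np.ptp(u),np.ptp(v), cv2.minAreaRect(np.c_[u,v].astype(np.float32)))
E
```

```text
[ 5.404e-01  4.480e-02 -7.800e-03 -2.390e-02  6.000e-03 -2.800e-01
 -1.000e-04]
[-1.   0.5 -1.3  0.2 -1.8 -0.4 -0.2 -0.3  0.1 -0.8 -1.7 -0.3 -0.8 -2.8
 -1.3  0.1 -0.4 -1.5 -0.  -1.2]
wheelc [0.54145942 0.18473381 0.125     ] hatch [0.51644873 0.04499426 0.135     ]
0.86 [ 0.4622 -0.3207  0.005 ] [np.float64(0.119), np.float64(0.117)] [np.float64(-83.5), np.float64(-176.1)]
0.73 [ 0.2369 -0.3205  0.005 ] [np.float64(0.175), np.float64(0.17)] [np.float64(-58.0), np.float64(-148.4)]
0.65 [0.3452 0.0121 0.005 ] [np.float64(0.08), np.float64(0.083)] [np.float64(-37.7), np.float64(-127.4)]
123 [ 0.46232317 -0.31562869  0.027     ] 34 33 ((18.0, 19.5), (30.249130249023438, 31.14466667175293), 84.2894058227539)
```

```bash
cat >> h.py <<'E'
from plant import status
def pose():
    s=status.get_state();return np.array(s["position"]),Ro.from_quat(s["orientation"])
def tool(yaw=0,tilt=0):  # tool x along world x(yaw), pointing down; tilt>0: turned about +y (points back to robot)
    return Ro.from_euler('z',yaw)*Ro.from_euler('y',tilt,degrees=True)*Ro.from_quat([1,0,0,0])
def go(p,R):
    p0,R0=pose();s=status.get_state()
    print("shift",np.round(R0.inv().apply(np.array(p)-p0)*100,2),"turn",np.round((R0.inv()*R).as_rotvec(degrees=True),1),"t",s["clock"],"pos",np.round(p0,4),"F",np.round(s["force"],1),"q",np.round(s["q"],2))
E
python3 -c "
from h import *
go([.54,.183,.33],tool())"
```

```text
shift [ 57.01 -50.62 -13.53] turn [ 0.  -0.  18.1] t 0.85 pos [ 0.1553 -0.4753  0.1947] F [-0.2  0.   0.6] q [-1.26  0.21 -0.03  1.32 -0.    1.57]
```

```bash
python3 -m crank '[[[57,-50.6,-13.5],[0,0,18],0],[[57,-50.6,-13.5],[0,0,18],0],[[57,-50.6,-13.5],[0,0,18],0],[[57,-50.6,-13.5],[0,0,18],0],[[57,-50.6,-13.5],[0,0,18],0]]'; python3 -c "
from h import *
go([.54,.183,.33],tool())"
```

```text
clock: 1.48
position: [0.3099, -0.2102, 0.2494]
orientation: [1.0, 0.001, 0.0, 0.0]
force: [0.7, -0.2, 0.4]
opening: 1.001
grip_force: 0.0
shift [ 23.06 -39.29  -8.07] turn [ 0.  -0.   0.1] t 1.475 pos [ 0.3099 -0.2102  0.2494] F [ 0.7 -0.2  0.4] q [-0.6  -0.05 -0.19  1.43  0.    2.54]
```

Joint 6 would run out of range with this yaw, so I'll use the flipped grasp with tool x towards the robot.

```bash
python3 -m crank '[[[23,-39.3,-8],[0,0,170],0],[[23,-39.3,-8],[0,0,170],0],[[23,-39.3,-8],[0,0,170],0],[[23,-39.3,-8],[0,0,170],0],[[23,-39.3,-8],[0,0,170],0]]'; python3 -c "
from h import *
go([.54,.183,.33],tool(np.pi))"
```

```text
clock: 2.1
position: [0.3398, -0.1593, 0.2941]
orientation: [0.948, -0.302, 0.017, -0.094]
force: [-0.4, -1.0, 0.2]
opening: 0.999
grip_force: 0.0
shift [ -3.47 -39.46   3.99] turn [ -2.6  14.2 144.1] t 2.1 pos [ 0.3398 -0.1593  0.2941] F [-0.4 -1.   0.2] q [-0.62 -0.03 -0.07  1.55  0.19  3.14]
```

```bash
python3 -m crank '[[[0,0,0],[0,10,-100],0],[[0,0,0],[0,10,-100],0],[[0,0,0],[0,10,-100],0],[[0,0,0],[0,10,-100],0],[[0,0,0],[0,10,-100],0]]';python3 -m crank '[[[0,0,0],[0,0,-100],0],[[0,0,0],[0,0,-100],0],[[0,0,0],[0,0,-100],0],[[0,0,0],[0,0,-100],0],[[0,0,0],[0,0,-100],0]]'; python3 -c "
from h import *
go([.54,.183,.33],tool(np.pi))"
```

```text
clock: 2.72
position: [0.3395, -0.1591, 0.294]
orientation: [0.981, 0.156, 0.1, -0.061]
force: [0.5, -0.8, 0.5]
opening: 0.997
grip_force: 0.0
clock: 3.35
position: [0.3395, -0.1591, 0.2939]
orientation: [0.804, 0.583, 0.116, -0.01]
force: [0.5, 0.1, 0.4]
opening: 1.001
grip_force: 0.0
shift [38.6   8.29  5.19] turn [  15.6   -1.3 -107.6] t 3.35 pos [ 0.3395 -0.1591  0.2939] F [0.5 0.1 0.4] q [-0.65 -0.11 -0.15  1.48  0.23  1.24]
```

```bash
python3 -m crank '[[[38.6,8.3,5.2],[15.6,-1.3,-107.6],0.4],[[38.6,8.3,5.2],[15.6,-1.3,-107.6],0.4],[[38.6,8.3,5.2],[15.6,-1.3,-107.6],0.4],[[38.6,8.3,5.2],[15.6,-1.3,-107.6],0.4],[[38.6,8.3,5.2],[15.6,-1.3,-107.6],0.4]]'; python3 -c "
from h import *
go([.54,.183,.33],tool(np.pi))"
```

```text
clock: 3.98
position: [0.4932, 0.0997, 0.3216]
orientation: [0.473, 0.878, 0.068, -0.006]
force: [0.9, -1.7, 1.1]
opening: 0.602
grip_force: 0.0
shift [4.39 8.51 0.47] turn [  8.2  -0.7 -56.5] t 3.975 pos [0.4932 0.0997 0.3216] F [ 0.9 -1.7  1.1] q [0.12 0.16 0.21 1.55 0.12 1.11]
```

```bash
python3 -m crank '[[[4.4,8.5,0.5],[8.2,-0.7,-56.5],0.4],[[4.4,8.5,0.5],[8.2,-0.7,-56.5],0.4],[[4.4,8.5,0.5],[8.2,-0.7,-56.5],0.4],[[4.4,8.5,0.5],[8.2,-0.7,-56.5],0.4],[[4.4,8.5,0.5],[8.2,-0.7,-56.5],0.4]]'; cat >> h.py <<'E'
def wcam():
    m=cams.camera_model("wrist");p,R=pose();T=np.eye(4);T[:3,:3]=R.as_matrix();T[:3,3]=p
    return m,T@np.array(m["hand_eye"])
def wproj(X,mT):
    m,T=mT;p=np.linalg.inv(T)@np.append(X,1);return np.array([m["cx"]+m["fx"]*p[0]/p[2],m["cy"]+m["fy"]*p[1]/p[2]])
E
python3 -c "
from h import *
import cv2
go([.54,.183,.33],tool(np.pi))
mT=wcam();print(mT[1].tolist());im=cams.read_camera('wrist');cv2.imwrite('pics/w1.png',im[...,::-1])
for a in range(-90,91,30):print(a,wproj([.5415+.062*np.sin(np.radians(a)),.1847,.125+.062*np.cos(np.radians(a))],mT).round())
H=np.array([.5164,.045,.135]);s=.5;c=.866
for x,y in((44,63.5),(44,-63.5),(-60.5,63.5),(-60.5,-63.5)):
  z=15 if x>0 else 8
  print(x,y,wproj(H+np.array([x*c-z*s,y,x*s+z*c])/1000,mT).round())
"
```

```text
clock: 4.6
position: [0.5398, 0.1807, 0.3291]
orientation: [0.029, 1.0, 0.004, -0.001]
force: [0.2, 0.2, -0.4]
opening: 0.598
grip_force: 0.0
shift [-0.01  0.23 -0.09] turn [ 0.5 -0.1 -3.3] t 4.6 pos [0.5398 0.1807 0.3291] F [ 0.2  0.2 -0.4] q [0.32 0.41 0.58 1.74 0.01 0.38]
[[0.058388776397596584, 0.9587164153947634, 0.27830484301105285, 0.4677548266952134], [0.9982582163283445, -0.05842970680904553, -0.008154930726930224, 0.18287680617397928], [0.008443004426358114, 0.2782962526065062, -0.9604581778825313, 0.5089105435604746], [0.0, 0.0, 0.0, 1.0]]
-90 [278. 131.]
-60 [278. 140.]
-30 [280. 163.]
0 [281. 193.]
30 [283. 218.]
60 [283. 230.]
90 [283. 228.]
44 63.5 [214. 198.]
44 -63.5 [103. 204.]
-60.5 63.5 [215. 119.]
-60.5 -63.5 [114. 125.]
```

View pics/w1.png

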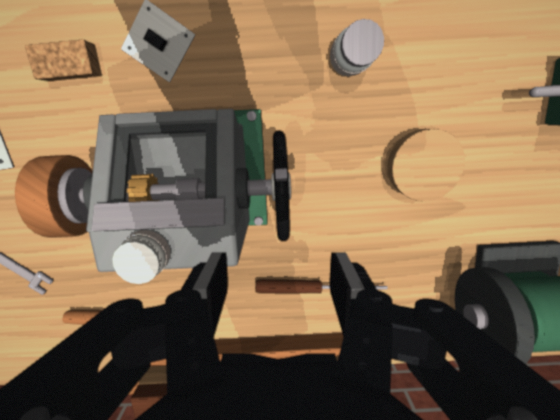

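The wrist view shows the rim spanning rows 130–241 at columns 279–288, and the lip free edge midpoint near (161,201), where I predicted (159,201). I'll refine the wheel centre from the rim extents.

```bash
python3 - <<'E'
from h import *
from scipy.optimize import least_squares
mT=wcam();a=np.linspace(0,2*np.pi,361)
def ext(f,c,ax):
    # torus silhouettes: sample surface
    P=[]
    for ph in np.linspace(0,2*np.pi,13):
        r=.062+.008*np.cos(ph);P.append(np.c_[c[0]+r*np.sin(a),c[1]+.008*np.sin(ph)+0*a,.125+r*np.cos(a)])
    u=np.array([f(X)[ax] for X in np.vstack(P)[::3]]);return u.min(),u.max()
W=lambda X:wproj(X,mT);T=lambda X:proj("top",X);S=lambda X:proj("scene",X)
for c in([.5415,.185],[.546,.185]):
    print(c,"w rows 130-241",ext(W,c,1),"cols",ext(W,c,0),"top rows",(77/4+155,282/4+155),ext(T,c,1),"cols",(38/4+212,82/4+212),ext(T,c,0))
    print("scene cols",(268/4.8+205,508/4.8+205),ext(S,c,0),"rows",(335/4.8+160,535/4.8+160),ext(S,c,1))
E
python3 -c "
from h import *
for t in(-45,-50,-40):
  a=np.radians(t);R=tool(np.pi,t);C=np.array([.545,.185,.125]);print(t,R.as_matrix()[:,2].round(2));go(C-R.as_matrix()[:,2]*.13,R)"
```

```text
-45 [-0.71  0.   -0.71]
shift [-9.72  0.79 11.18] turn [ 1.5 44.8 -2.5] t 4.65 pos [0.5397 0.181  0.3289] F [1.  0.4 0.5] q [0.32 0.41 0.58 1.74 0.01 0.37]
-50 [-0.77  0.   -0.64]
shift [-10.49   0.82  12.01] turn [ 1.6 49.8 -2.4] t 4.65 pos [0.5397 0.181  0.3289] F [1.  0.4 0.5] q [0.32 0.41 0.58 1.74 0.01 0.37]
-40 [-0.64  0.   -0.77]
shift [-8.89  0.75 10.41] turn [ 1.3 39.8 -2.5] t 4.65 pos [0.5397 0.181  0.3289] F [1.  0.4 0.5] q [0.32 0.41 0.58 1.74 0.01 0.37]Traceback (most recent call last):
  File "<stdin>", line 12, in <module>
  File "<stdin>", line 9, in ext
  File "<stdin>", line 10, in <lambda>
  File "h.py", line 5, in proj
    m=cams.camera_model(c);p=np.array(m["R"])@X+np.array(m["t"]);return np.array([m["cx"]+m["fx"]*p[0]/p[2],m["cy"]+m["fy"]*p[1]/p[2]])
ValueError: time passes only in moves, steps and waits
```

```bash
sed -i "s/return Ro.from_euler('z',yaw)\*Ro.from_euler('y',tilt,degrees=True)/return Ro.from_euler('y',tilt,degrees=True)*Ro.from_euler('z',yaw)/; s/m=cams.camera_model(c);/m=cm(c);/" h.py; cat >> h.py <<'E'
import functools
cm=functools.lru_cache(cams.camera_model)
E
python3 - <<'E'
from h import *
mT=wcam();a=np.linspace(0,2*np.pi,121)
def ext(f,c,ax):
    P=[]
    for ph in np.linspace(0,2*np.pi,13):
        r=.062+.008*np.cos(ph);P.append(np.c_[c[0]+r*np.sin(a),c[1]+.008*np.sin(ph)+0*a,.125+r*np.cos(a)])
    u=np.array([f(X)[ax] for X in np.vstack(P)]);return u.min().round(1),u.max().round(1)
W=lambda X:wproj(X,mT);T=lambda X:proj("top",X);S=lambda X:proj("scene",X)
for c in([.5415,.185],[.546,.185]):
    print(c,"w rows 130-241",ext(W,c,1),"cols",ext(W,c,0),"top rows",(77/4+155,282/4+155),ext(T,c,1),"cols",(38/4+212,82/4+212),ext(T,c,0))
    print("scene cols",(268/4.8+205,508/4.8+205),ext(S,c,0),"rows",(335/4.8+160,535/4.8+160),ext(S,c,1))
for t in(-45,-50,-35):
  R=tool(np.pi,t);C=np.array([.543,.185,.125]);z=R.as_matrix()[:,2];print(t,z.round(2));go(C-z*.13,R);go(C-z*.043,R)
E
```

```text
[0.5415, 0.185] w rows 130-241 (np.float64(124.7), np.float64(237.1)) cols (np.float64(271.7), np.float64(289.9)) top rows (174.25, 225.5) (np.float64(176.0), np.float64(227.9)) cols (221.5, 232.5) (np.float64(219.6), np.float64(231.3))
scene cols (260.8333333333333, 310.83333333333337) (np.float64(262.4), np.float64(312.3)) rows (229.79166666666669, 271.45833333333337) (np.float64(228.0), np.float64(270.4))
[0.546, 0.185] w rows 130-241 (np.float64(128.5), np.float64(240.4)) cols (np.float64(271.9), np.float64(290.0)) top rows (174.25, 225.5) (np.float64(174.4), np.float64(226.3)) cols (221.5, 232.5) (np.float64(219.6), np.float64(231.4))
scene cols (260.8333333333333, 310.83333333333337) (np.float64(260.8), np.float64(310.8)) rows (229.79166666666669, 271.45833333333337) (np.float64(228.7), np.float64(271.1))
-45 [ 0.71  0.   -0.71]
shift [ 8.84 -0.11 11.22] turn [ -0.7 -45.1  -2.8] t 4.65 pos [0.5397 0.181  0.3289] F [1.  0.4 0.5] q [0.32 0.41 0.58 1.74 0.01 0.37]
shift [ 2.68  0.15 17.36] turn [ -0.7 -45.1  -2.8] t 4.65 pos [0.5397 0.181  0.3289] F [1.  0.4 0.5] q [0.32 0.41 0.58 1.74 0.01 0.37]
-50 [ 0.77 -0.   -0.64]
shift [ 9.6  -0.15 12.06] turn [ -0.8 -50.1  -2.8] t 4.65 pos [0.5397 0.181  0.3289] F [1.  0.4 0.5] q [0.32 0.41 0.58 1.74 0.01 0.37]
shift [ 2.93  0.13 17.64] turn [ -0.8 -50.1  -2.8] t 4.65 pos [0.5397 0.181  0.3289] F [1.  0.4 0.5] q [0.32 0.41 0.58 1.74 0.01 0.37]
-35 [ 0.57  0.   -0.82]
shift [ 7.11 -0.01  9.76] turn [ -0.5 -35.1  -2.8] t 4.65 pos [0.5397 0.181  0.3289] F [1.  0.4 0.5] q [0.32 0.41 0.58 1.74 0.01 0.37]
shift [ 2.11  0.18 16.88] turn [ -0.5 -35.1  -2.8] t 4.65 pos [0.5397 0.181  0.3289] F [1.  0.4 0.5] q [0.32 0.41 0.58 1.74 0.01 0.37]
```

```bash
python3 -m crank '[[[2.5,0,0],[0,-11,-2.8],0.4],[[5,0,2],[0,-22,-2.8],0.4],[[7.5,0,6],[0,-33,-2.8],0.4],[[9.3,-0.1,10],[-0.8,-44,-2.8],0.4],[[9.4,-0.1,12.3],[-0.8,-50,-2.8],0.4]]'; python3 - <<'E'
from h import *
C=np.array([.546,.1845,.125])
for t in(-50,):
  R=tool(np.pi,t);z=R.as_matrix()[:,2];go(C-z*.13,R);go(C-z*.043,R)
E
```

```text
clock: 5.28
position: [0.4623, 0.1895, 0.2419]
orientation: [0.01, 0.969, -0.006, 0.247]
force: [-0.1, 1.0, 0.1]
opening: 0.602
grip_force: 0.0
shift [ 2.98 -0.51  2.18] turn [ -1.1 -21.4  -0.7] t 5.275 pos [0.4623 0.1895 0.2419] F [-0.1  1.   0.1] q [ 0.59 -0.21 -0.48  0.88 -0.28  0.55]
shift [-0.18 -0.32 10.28] turn [ -1.1 -21.4  -0.7] t 5.275 pos [0.4623 0.1895 0.2419] F [-0.1  1.   0.1] q [ 0.59 -0.21 -0.48  0.88 -0.28  0.55]
```

```bash
python3 -m crank '[[[2,-0.5,0],[-1,-11,-0.7],0.4],[[3,-0.5,2.2],[-1,-21.4,-0.7],0.4],[[1.4,-0.4,6.2],[-1,-21.4,-0.7],0.4],[[-0.2,-0.3,10.2],[-1,-21.4,-0.7],0.4],[[-0.2,-0.3,10.2],[-1,-21.4,-0.7],0.4]]'; python3 - <<'E'
from h import *
C=np.array([.546,.1845,.125])
for t in(-50,):
  R=tool(np.pi,t);z=R.as_matrix()[:,2];go(C-z*.13,R);go(C-z*.043,R)
E
```

```text
clock: 5.9
position: [0.5125, 0.1832, 0.15]
orientation: [-0.0, 0.908, -0.003, 0.419]
force: [-0.3, -0.8, -0.4]
opening: 0.599
grip_force: 0.0
shift [-0.17  0.09 -8.83] turn [-0.3 -0.4  0.2] t 5.9 pos [0.5125 0.1832 0.15  ] F [-0.3 -0.8 -0.4] q [ 0.65 -0.23 -1.03  0.02 -0.48  0.45]
shift [-0.23  0.13 -0.13] turn [-0.3 -0.4  0.2] t 5.9 pos [0.5125 0.1832 0.15  ] F [-0.3 -0.8 -0.4] q [ 0.65 -0.23 -1.03  0.02 -0.48  0.45]
```

```bash
python3 -m crank '[[[0,0,0],[0,0,0],1],[[0,0,0],[0,0,0],1],[[0,0,0],[0,0,0],1],[[0,0,0],[0,0,0],1]]'; python3 - <<'E'
import numpy as np
for d in range(9,55,9):
  r=np.radians(d);print(d,round(-4.3*np.sin(r),2),round(4.3*(1-np.cos(r)),2))
E
```

```text
clock: 6.4
position: [0.5128, 0.1849, 0.1539]
orientation: [-0.002, 0.907, -0.002, 0.421]
force: [-0.0, 0.4, 0.6]
opening: -0.002
grip_force: 0.0
9 -0.67 0.05
18 -1.33 0.21
27 -1.95 0.47
36 -2.53 0.82
45 -3.04 1.26
54 -3.48 1.77
```

```bash
python3 - <<'E'
from h import *
import cv2
a=cams.read_camera("wrist");b=cams.read_camera("scene")[140:290,200:400]
cv2.imwrite("pics/m1.png",np.hstack([cv2.resize(a[:, :],(400,300)),cv2.resize(b,(400,300),interpolation=cv2.INTER_CUBIC)])[...,::-1])
print(status.get_state()["q"])
E
```

```text
[ 0.65006934 -0.23363364 -1.02689852  0.02311293 -0.48202462  0.45200175]
```

View pics/m1.png

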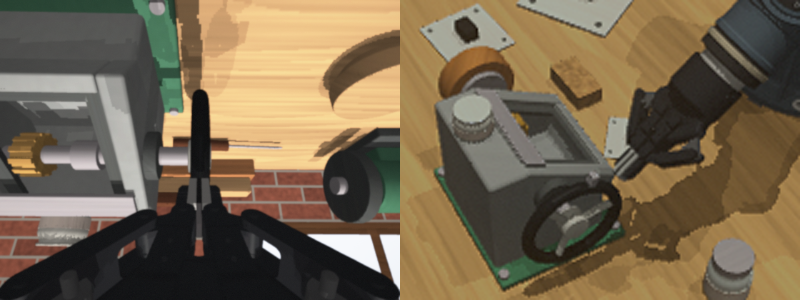

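The picture shows the closed fingertips near scene pixel (307,229), just outside the rim. I'll compare that with the projected TCP.

```bash
python3 - <<'E'
from h import *
p,R=pose();z=R.as_matrix()[:,2];print(p,z)
for k in(0,-.01,-.019,-.03,-.04):print(k,proj("scene",p+z*k).round(1),proj("top",p+z*k).round(1))
a=np.radians(-50);print("rim",proj("scene",np.array([.546+.062*np.sin(a),.1845,.125+.062*np.cos(a)])).round(1), "C",proj("scene",np.array([.546,.1845,.125])))
import cv2
cv2.imwrite("pics/s3.png",cv2.resize(cams.read_camera("scene")[190:280,250:350],None,fx=6,fy=6,interpolation=2)[...,::-1])
E
```

```text
[0.51273778 0.18473835 0.15354294] [ 0.76363661 -0.0017454  -0.64564393]
0 [298. 238.] [224.5 211.2]
-0.01 [300.8 235.1] [224.1 213.7]
-0.019 [303.3 232.6] [223.8 216.1]
-0.03 [306.4 229.4] [223.4 219. ]
-0.04 [309.2 226.5] [223.  221.7]
rim [303.1 232.8] C [286.10891834 250.23849743]
```

View pics/s3.png

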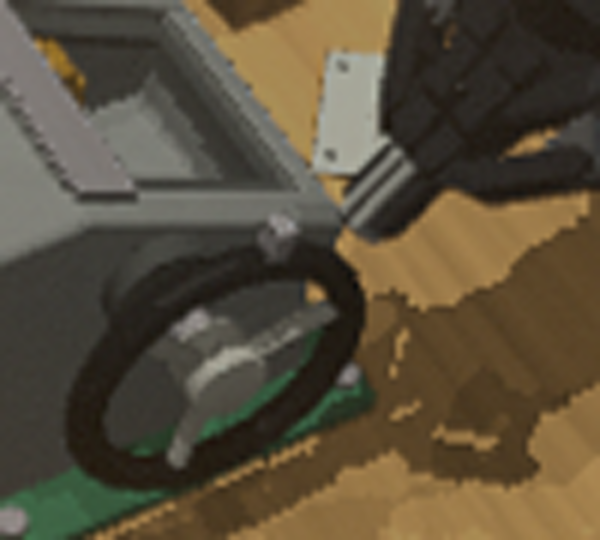

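```bash
python3 - <<'E'
from h import *
mT=wcam();p,R=pose();z=R.as_matrix()[:,2]
for k in(.01,0,-.01,-.019,-.03,-.04,-.05,-.06):print(k,wproj(p+z*k,mT).round(1))
for a in (-70,-50,-30,0):
  r=np.radians(a);print(a,wproj(np.array([.546+.062*np.sin(r),.1845,.125+.062*np.cos(r)]),mT).round(1))
C=np.array([.546,.1845,.125]);print("C",wproj(C,mT))
import cv2
cv2.imwrite("pics/w3.png",cv2.resize(cams.read_camera("wrist")[100:380,180:380],None,fx=2,fy=2)[...,::-1])
E
```

```text
0.01 [279.1 233.5]
0 [279.2 239.1]
-0.01 [279.2 245.3]
-0.019 [279.3 251.4]
-0.03 [279.3 259.8]
-0.04 [279.4 268.4]
-0.05 [279.5 278.2]
-0.06 [279.6 289.4]
-70 [279.  212.8]
-50 [278.9 250.1]
-30 [278.7 280.1]
0 [278.5 301.2]
C [278.85109526 217.63068442]
```

View pics/w3.png

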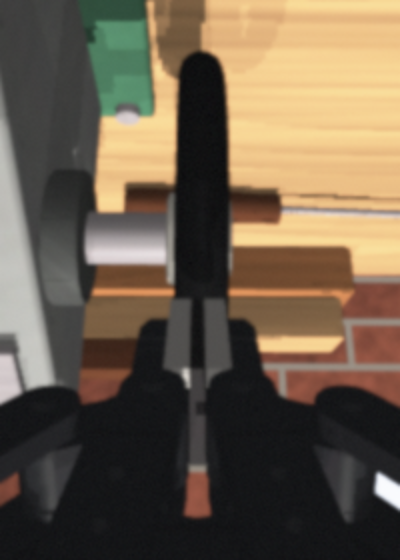

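```bash
python3 - <<'E'
from h import *
mT=wcam();p,R=pose()
def ext(dz):
    u=[wproj(np.array([.546+.07*np.sin(a),.1845,.125+.07*np.cos(a)])-R.as_matrix()[:,2]*dz*0+R.as_matrix()[:,2]*dz,mT) for a in np.linspace(0,6.28,100)]
    u=np.array(u);return u[:,1].min().round(1)
for d in (-.02,0,.02,.04):print(d,ext(d))
for a in(-100,-80):
  r=np.radians(a)
  for dz in(0,.037):
    C=np.array([.546+.062*np.sin(r),.1845,.125+.062*np.cos(r)])+R.as_matrix()[:,2]*dz
    print(a,dz,[wproj(C+[0,s,0],mT).round(1)[0] for s in(-.008,.008)])
# hub collar/spindle: foot corner
for X in([.4454,.1598,.006],[.546,.13,.125],[.546,.16,.125]):print(X,wproj(np.array(X),mT).round(1),proj("scene",np.array(X)).round(1))
print(status.get_state())
E
```

```text
-0.02 123.3
0 123.0
0.02 122.8
0.04 122.6
-100 0 [np.float64(266.0), np.float64(292.7)]
-100 0.037 [np.float64(268.0), np.float64(290.3)]
-80 0 [np.float64(265.2), np.float64(293.2)]
-80 0.037 [np.float64(267.4), np.float64(290.7)]
[0.4454, 0.1598, 0.006] [240.7 -20. ] [312.8 255.4]
[0.546, 0.13, 0.125] [207.9 217.4] [275.4 235.2]
[0.546, 0.16, 0.125] [247.  217.6] [281.2 243.4]
{'clock': 6.6, 'q': array([ 0.64995692, -0.23328346, -1.02702529,  0.02300176, -0.48202906,
        0.45190052]), 'joint_vel': array([-7.12108799e-04,  3.32682209e-03,  1.93183888e-05, -1.83932963e-03,
        6.25616082e-04, -1.24788646e-03]), 'tau': array([ 5.43378736e-02, -2.76959932e+01,  4.92909157e+01, -9.61880028e+00,
       -1.69260945e+00,  4.40302072e-03]), 'position': array([0.51270622, 0.18463919, 0.15331563]), 'orientation': array([-0.0018213 ,  0.90715426, -0.00193514,  0.42078983]), 'force': array([0.91201068, 0.77532401, 2.0937298 ]), 'moment': array([-0.01702468,  0.68197026,  0.00238749]), 'grip_force': 0.0, 'opening': 0.002560007781077285}
```

Both the scene view and the wrist geometry (the camera-side face of the fingers) put the real tips about 35 mm short of the reported TCP. I'll open, advance 2.5 cm and close again, watching the force.

```bash
python3 -m crank '[[[0,0,0],[0,0,0],0.4],[[0,0,0],[0,0,0],0.4],[[0,0,1.2],[0,0,0],0.4],[[0,0,2.5],[0,0,0],0.4],[[0,0,2.5],[0,0,0],0.4]]'; python3 -m crank '[[[0,0,0],[0,0,0],1],[[0,0,0],[0,0,0],1],[[0,0,0],[0,0,0],1],[[0,0,0],[0,0,0],1]]'
```

```text
clock: 7.22
position: [0.5317, 0.1841, 0.1363]
orientation: [-0.002, 0.907, -0.002, 0.42]
force: [0.1, -0.3, -0.4]
opening: 0.602
grip_force: 0.0
clock: 7.72
position: [0.5317, 0.1856, 0.1377]
orientation: [-0.002, 0.907, -0.001, 0.421]
force: [-11.3, 5.0, 7.7]
opening: 0.163
grip_force: 58.4
```

```bash
python3 -m crank '[[[0,0,0],[0,0,0],0.5],[[0,0,0.6],[0,0,0],0.5],[[0,0,0.6],[0,0,0],1],[[0,0,0.6],[0,0,0],1],[[0,0,0.6],[0,0,0],1]]'; python3 - <<'E'
from h import *
p,R=pose();print(np.round(R.inv().apply(np.array([.546,.1845,.125])-p)*100,2))
E
```

```text
clock: 8.35
position: [0.5364, 0.1856, 0.1332]
orientation: [-0.002, 0.907, -0.001, 0.421]
force: [-1.8, 7.9, -1.1]
opening: 0.165
grip_force: 58.4
[ 0.   -0.11  1.27]
```

```bash
python3 -m crank '[[[-0.2,0,0.02],[0,9,0],1],[[-0.39,0,0.06],[0,18,0],1],[[-0.58,0,0.14],[0,27,0],1],[[-0.75,0,0.24],[0,36,0],1],[[-0.9,0,0.37],[0,45,0],1]]'; cat > st.py <<'E'
from h import *
p,R=pose();z=R.as_matrix()[:,2];print("tilt",np.degrees(np.arctan2(-z[0],-z[2])).round(1),"C",np.round(R.inv().apply(np.array([.546,.1845,.125])-p)*100,2),"q",np.round(status.get_state()["q"],2),"up",R.as_rotvec(degrees=True).round(1))
E
python3 st.py
```

```text
clock: 8.98
position: [0.5441, 0.1848, 0.1371]
orientation: [-0.002, 0.997, -0.003, 0.073]
force: [1.9, 10.2, -25.0]
opening: 0.156
grip_force: 64.5
tilt -8.4 C [-0.01 -0.02  1.23] q [ 0.36  0.25 -0.15  1.04 -0.06  0.36] up [ -0.3 171.6  -0.5]
```

```bash
python3 -m crank '[[[-0.2,0,0.15],[0,9,0],1],[[-0.39,-0.1,0.3],[0,18,0],1],[[-0.58,-0.1,0.4],[0,27,0],1],[[-0.75,-0.1,0.5],[0,36,0],1],[[-0.9,-0.1,0.6],[0,45,0],1]]'; python3 st.py
```

```text
clock: 9.6
position: [0.5499, 0.1845, 0.1304]
orientation: [-0.001, 0.973, 0.0, -0.231]
force: [43.3, 28.2, 85.2]
opening: 0.159
grip_force: 94.5
tilt 26.7 C [0.11 0.   0.66] q [0.25 0.96 0.91 1.98 0.11 0.23] up [ 1.000e-01 -1.533e+02 -0.000e+00]
```

```bash
python3 -m crank '[[[0,0,-0.3],[0,-3,0],0.5],[[0,0,-0.6],[0,-5,0],0.5],[[0,0,-0.6],[0,-5,0],0.5]]'; python3 st.py; python3 - <<'E'
from h import *
import cv2
b=cams.read_camera("scene")[180:280,240:360];cv2.imwrite("pics/s4.png",cv2.resize(b,None,fx=5,fy=5,interpolation=2)[...,::-1])
for a in range(0,100,20):
    r=np.radians(a);print(a,(proj("scene",np.array([.546+.076*np.sin(r),.1845,.125+.076*np.cos(r)]))-[240,180])*5)
E
```

```text
clock: 9.98
position: [0.5495, 0.1823, 0.1319]
orientation: [-0.001, 0.981, -0.003, -0.192]
force: [-0.4, 0.4, 1.1]
opening: 0.501
grip_force: 0.0
tilt 22.2 C [0.06 0.22 0.77] q [0.26 0.83 0.71 1.83 0.09 0.24] up [   0.2 -157.8    0.5]
0 [232.25238845 254.38184302]
20 [184.05431722 281.76132044]
40 [141.66220167 318.02014143]
60 [110.93070157 358.05927581]
80 [ 95.74516411 396.34886748]
```

View pics/s4.png

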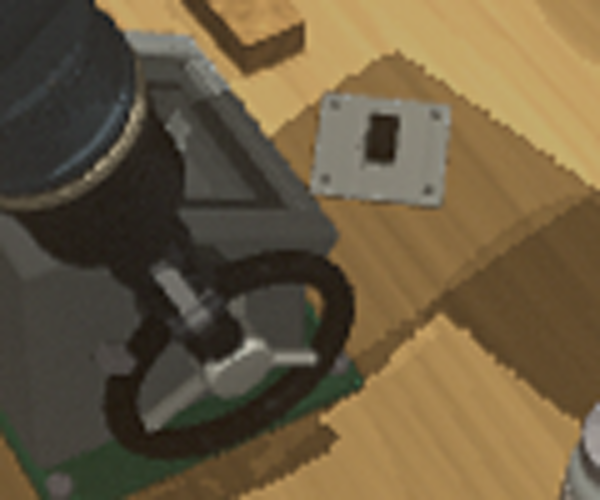

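The lug now shows at crop pixel (115,355), which is about +58°. So the first stroke gave about 75° and about 302° remain. The fingers straddle the rim, so I can go back along it with them open.

```bash
cat >> h.py <<'E'
C=np.array([.546,.185,.125])
def path(tilts,r=.013):
    p0,R0=pose()
    for t in tilts:
        R=tool(np.pi,t);p=C-R.as_matrix()[:,2]*r
        print(t,np.round(R0.inv().apply(p-p0)*100,1).tolist(),np.round((R0.inv()*R).as_rotvec(degrees=True),1).tolist())
E
python3 -c "
from h import *
path([12,2,-8,-18,-28,-38,-48,-52])"
```

```text
12 [0.3, 0.3, -0.5] [-0.4, -10.2, 0.1]
2 [0.5, 0.3, -0.5] [-0.3, -20.2, 0.1]
-8 [0.7, 0.3, -0.4] [-0.3, -30.2, 0.1]
-18 [0.9, 0.3, -0.2] [-0.3, -40.2, 0.2]
-28 [1.0, 0.3, -0.1] [-0.3, -50.2, 0.2]
-38 [1.2, 0.3, 0.1] [-0.3, -60.2, 0.2]
-48 [1.3, 0.3, 0.3] [-0.3, -70.2, 0.3]
-52 [1.3, 0.3, 0.4] [-0.3, -74.2, 0.3]
```

```bash
python3 -m crank '[[[0.3,0.3,-0.5],[0,-10,0],0.5],[[0.5,0.3,-0.5],[0,-20,0],0.5],[[0.7,0.3,-0.4],[0,-30,0],0.5],[[0.9,0.3,-0.2],[0,-40,0],0.5],[[1.0,0.3,-0.1],[0,-50,0],0.5]]'; python3 -c "
from h import *
path([-38,-48,-53])"
```

```text
clock: 10.65
position: [0.5419, 0.1856, 0.1368]
orientation: [-0.003, 0.989, -0.004, 0.145]
force: [0.9, -0.3, 0.2]
opening: 0.492
grip_force: 0.0
-38 [0.4, -0.1, 0.0] [-0.3, -21.3, 0.4]
-48 [0.6, -0.1, 0.1] [-0.2, -31.3, 0.5]
-53 [0.7, -0.1, 0.2] [-0.2, -36.3, 0.5]
```

```bash
python3 -m crank '[[[0.2,0,0],[0,-10,0],0.5],[[0.4,0,0],[0,-20,0],0.5],[[0.6,0,0.1],[0,-30,0],0.5],[[0.7,0,0.2],[0,-36,0],0.5],[[0.7,0,0.2],[0,-36,0],0.5]]'; python3 -m crank '[[[0,0,0],[0,0,0],1],[[0,0,0],[0,0,0],1],[[0,0,0],[0,0,0],1]]'; python3 -c "
from h import *
path([-44,-36,-28,-20,-12])";python3 st.py
```

```text
clock: 11.28
position: [0.5344, 0.1852, 0.1313]
orientation: [-0.004, 0.897, -0.003, 0.442]
force: [1.4, 0.4, 0.4]
opening: 0.501
grip_force: 0.0
clock: 11.65
position: [0.5357, 0.1857, 0.1322]
orientation: [-0.004, 0.898, -0.003, 0.44]
force: [-28.2, -2.3, 14.3]
opening: 0.167
grip_force: 58.2
-44 [-0.2, -0.1, -0.0] [-0.1, 8.2, 0.5]
-36 [-0.4, -0.1, 0.0] [-0.2, 16.2, 0.5]
-28 [-0.6, -0.1, 0.1] [-0.2, 24.2, 0.5]
-20 [-0.8, -0.1, 0.2] [-0.2, 32.2, 0.5]
-12 [-0.9, -0.1, 0.3] [-0.3, 40.2, 0.5]
tilt -52.2 C [-0.06 -0.12  1.26] q [ 0.63 -0.14 -1.09 -0.18 -0.48  0.41] up [ -0.6 127.8  -0.4]
```

```bash
python3 -m crank '[[[-0.2,0,-0.1],[0,8,0],1],[[-0.4,0,-0.1],[0,16,0],1],[[-0.6,0,0],[0,25,0],1],[[-0.8,0,0.1],[0,34,0],1],[[-0.9,0,0.3],[0,42,0],1]]';  python3 st.py; python3 -c "
from h import *
path([-2,6,14,22])"
```

```text
clock: 12.28
position: [0.5433, 0.1848, 0.1385]
orientation: [-0.002, 0.994, -0.005, 0.108]
force: [6.6, 3.3, -27.4]
opening: 0.159
grip_force: 63.5
tilt -12.4 C [ 0.03 -0.01  1.38] q [ 0.38  0.19 -0.24  0.95 -0.09  0.37] up [ -0.4 167.6  -0.8]
-2 [-0.2, 0.0, 0.1] [-0.5, 10.4, 0.3]
6 [-0.4, 0.0, 0.1] [-0.5, 18.4, 0.2]
14 [-0.6, 0.0, 0.2] [-0.6, 26.4, 0.2]
22 [-0.7, 0.0, 0.3] [-0.6, 34.4, 0.2]
```

```bash
python3 -m crank '[[[-0.2,0,0.1],[0,9,0],1],[[-0.4,0,0.2],[0,18,0],1],[[-0.6,0,0.3],[0,27,0],1],[[-0.7,0,0.35],[0,35,0],1]]';  python3 st.py; python3 -m crank '[[[0,0,0],[0,0,0],0.5],[[0,0,0],[0,0,0],0.5]]'; python3 -c "
from h import *
path([12,4,-4,-12,-20,-28,-36])"; python3 st.py
```

```text
clock: 12.78
position: [0.5532, 0.1842, 0.1383]
orientation: [-0.001, 0.988, -0.007, -0.156]
force: [-0.3, -14.5, 22.6]
opening: 0.16
grip_force: 69.2
tilt 17.9 C [0.28 0.05 1.49] q [0.28 0.75 0.6  1.73 0.07 0.27] up [   0.2 -162.1    1.2]
clock: 13.02
position: [0.5536, 0.1867, 0.1361]
orientation: [-0.002, 0.988, -0.006, -0.153]
force: [-0.3, -0.2, 0.3]
opening: 0.5
grip_force: 0.0
12 [0.5, -0.2, -0.0] [-0.7, -5.6, 0.2]
4 [0.7, -0.2, 0.0] [-0.7, -13.6, 0.2]
-4 [0.9, -0.2, 0.1] [-0.7, -21.6, 0.3]
-12 [1.0, -0.2, 0.2] [-0.6, -29.6, 0.3]
-20 [1.2, -0.2, 0.3] [-0.6, -37.6, 0.4]
-28 [1.3, -0.2, 0.4] [-0.6, -45.6, 0.4]
-36 [1.4, -0.2, 0.5] [-0.6, -53.6, 0.5]
tilt 17.6 C [ 0.39 -0.2   1.29] q [0.28 0.75 0.59 1.72 0.07 0.27] up [   0.4 -162.4    1. ]
```

```bash
python3 -m crank '[[[0.6,-0.2,0],[0,-9,0],0.5],[[0.8,-0.2,0],[-0.6,-18,0],0.5],[[1,-0.2,0.1],[-0.6,-27,0],0.5],[[1.15,-0.2,0.25],[-0.6,-36,0],0.5],[[1.3,-0.2,0.4],[-0.6,-45,0],0.5]]'; python3 -c "
from h import *
path([-36,-44,-52])"
```

```text
clock: 13.65
position: [0.5402, 0.1851, 0.1383]
orientation: [-0.004, 0.981, 0.001, 0.192]
force: [0.7, -0.2, -0.5]
opening: 0.501
grip_force: 0.0
-36 [0.3, -0.0, 0.2] [0.2, -13.8, 0.5]
-44 [0.4, -0.0, 0.2] [0.3, -21.8, 0.5]
-52 [0.6, -0.0, 0.3] [0.3, -29.8, 0.4]
```

```bash
python3 -m crank '[[[0.2,0,0.2],[0,-11,0],0.5],[[0.4,0,0.2],[0,-22,0],0.5],[[0.6,0,0.3],[0,-31,0],0.5],[[0.6,0,0.3],[0,-31,0],0.5],[[0.6,0,0.3],[0,-31,0],1]]'; python3 -m crank '[[[0,0,0],[0,0,0],1],[[0,0,0],[0,0,0],1],[[-0.2,0,-0.1],[0,8,0],1],[[-0.4,0,-0.1],[0,17,0],1],[[-0.6,0,0],[0,26,0],1]]'; python3 -c "
from h import *
path([-20,-10,0,9,18])"; python3 st.py
```

```text
clock: 14.28
position: [0.5335, 0.1842, 0.1297]
orientation: [-0.006, 0.896, 0.001, 0.443]
force: [-0.0, 0.5, 1.1]
opening: 0.298
grip_force: 0.0
clock: 14.9
position: [0.5399, 0.1854, 0.1351]
orientation: [-0.006, 0.964, -0.001, 0.267]
force: [38.3, 14.3, -63.5]
opening: 0.164
grip_force: 58.6
-20 [-0.3, -0.0, -0.1] [-0.0, 11.0, 0.7]
-10 [-0.5, -0.0, -0.0] [-0.1, 21.0, 0.7]
0 [-0.7, -0.1, 0.1] [-0.1, 31.0, 0.7]
9 [-0.8, -0.1, 0.2] [-0.2, 40.0, 0.7]
18 [-1.0, -0.1, 0.3] [-0.2, 49.0, 0.7]
tilt -31.0 C [-0.   -0.09  1.18] q [ 0.48 -0.05 -0.65  0.48 -0.24  0.4 ] up [ -0.9 149.   -0.2]
```

```bash
python3 -m crank '[[[-0.2,0,0.25],[0,9,0],1],[[-0.4,0,0.3],[0,18,0],1],[[-0.6,0,0.35],[0,27,0],1],[[-0.75,0,0.4],[0,36,0],1],[[-0.9,0,0.5],[0,45,0],1]]';  python3 st.py
```

```text
clock: 15.52
position: [0.5512, 0.1846, 0.1371]
orientation: [-0.004, 0.995, -0.004, -0.097]
force: [-5.4, -10.5, 9.3]
opening: 0.163
grip_force: 69.8
tilt 11.1 C [0.28 0.01 1.29] q [0.29 0.6  0.38 1.53 0.05 0.28] up [   0.7 -168.9    0.8]
```

```bash
python3 -m crank '[[[-0.2,0,0.05],[0,8,0],1],[[-0.2,0,0.05],[0,8,0],1],[[-0.2,0,0.05],[0,8,0],0.5],[[-0.2,0,0.05],[0,8,0],0.5]]'; python3 st.py; python3 -c "
from h import *
path([10,1,-8,-17,-26])
cams.read_camera('scene')
from plant import nets
m=cm('scene');R=np.array(m['R'])
for d in nets.recognise('scene','lug')[:3]:
  X=R.T@(np.array(d['location'])-m['t']);v=X-C;print(d['confidence'],X.round(3),np.degrees(np.arctan2(v[0],v[2])).round(1),np.hypot(v[0],v[2]))
"
```

```text
clock: 16.02
position: [0.554, 0.1864, 0.1344]
orientation: [-0.005, 0.987, -0.004, -0.163]
force: [-0.7, -0.2, -0.1]
opening: 0.5
grip_force: 0.0
tilt 18.8 C [ 0.46 -0.17  1.15] q [0.28 0.77 0.63 1.74 0.08 0.25] up [   0.8 -161.2    0.7]
10 [0.7, -0.1, -0.1] [-0.5, -8.8, 0.5]
1 [0.9, -0.1, -0.1] [-0.5, -17.8, 0.6]
-8 [1.0, -0.1, -0.0] [-0.4, -26.8, 0.6]
-17 [1.2, -0.1, 0.1] [-0.4, -35.8, 0.6]
-26 [1.4, -0.1, 0.2] [-0.3, -44.8, 0.7]
0.61 [0.543 0.191 0.121] -142.7 0.005228422926356465
0.16 [ 0.682 -0.302  0.007] 130.9 0.17973076180286357
```

```bash
python3 -m crank '[[[0.7,-0.1,0],[0,-9,0.5],0.5],[[0.9,-0.1,0],[-0.4,-18,0.6],0.5],[[1,-0.1,0],[-0.4,-27,0.6],0.5],[[1.2,-0.1,0.1],[-0.4,-36,0.6],0.5],[[1.4,-0.1,0.2],[-0.3,-45,0.7],0.5]]'; python3 -c "
from h import *
path([-36,-44,-52])"
```

```text
clock: 16.75
position: [0.5409, 0.1857, 0.1369]
orientation: [-0.001, 0.984, -0.001, 0.179]
force: [1.4, 0.5, 0.2]
opening: 0.498
grip_force: 0.0
-36 [0.3, -0.1, 0.0] [-0.1, -15.4, 0.2]
-44 [0.5, -0.1, 0.1] [-0.0, -23.4, 0.2]
-52 [0.6, -0.1, 0.2] [-0.0, -31.4, 0.2]
```

```bash
python3 -m crank '[[[0.2,0,0],[0,-11,0],0.5],[[0.4,0,0.1],[0,-22,0],0.5],[[0.6,-0.1,0.2],[0,-32,0],0.5],[[0.6,-0.1,0.2],[0,-32,0],0.5],[[0.6,-0.1,0.2],[0,-32,0],1]]'; python3 -m crank '[[[0,0,0],[0,0,0],1],[[0,0,0],[0,0,0],1],[[-0.2,0,0.1],[0,8,0],1],[[-0.4,0,0.15],[0,17,0],1],[[-0.6,0,0.25],[0,26,0],1]]'; python3 st.py
```

```text
clock: 17.38
position: [0.5338, 0.184, 0.1298]
orientation: [-0.003, 0.898, -0.001, 0.439]
force: [0.4, 0.1, -0.3]
opening: 0.298
grip_force: 0.0
clock: 18.0
position: [0.5415, 0.1852, 0.1334]
orientation: [-0.003, 0.966, -0.002, 0.258]
force: [35.4, 17.4, -62.3]
opening: 0.164
grip_force: 60.2
tilt -29.9 C [ 0.03 -0.07  0.96] q [ 0.47 -0.03 -0.63  0.5  -0.23  0.41] up [ -0.4 150.1  -0.3]
```

```bash
python3 -m crank '[[[-0.2,0,0.15],[0,9,0],1],[[-0.4,0,0.2],[0,18,0],1],[[-0.6,0,0.25],[0,27,0],1],[[-0.75,0,0.3],[0,36,0],1],[[-0.9,0,0.45],[0,45,0],1]]';  python3 st.py
```

```text
clock: 18.62
position: [0.5519, 0.1845, 0.1349]
orientation: [-0.001, 0.994, -0.004, -0.105]
force: [-8.7, -5.0, -4.5]
opening: 0.166
grip_force: 67.4
tilt 12.1 C [0.37 0.01 1.09] q [0.29 0.62 0.4  1.55 0.05 0.28] up [ 1.000e-01 -1.679e+02  7.000e-01]
```

```bash
python3 -m crank '[[[-0.2,0,0.05],[0,8,0],1],[[-0.2,0,0.05],[0,8,0],1],[[-0.2,0,0.05],[0,8,0],0.5],[[-0.2,0,0.05],[0,8,0],0.5]]'; python3 st.py; python3 - <<'E'
from h import *
path([10,1,-8,-17,-26])
im=cams.read_camera("scene")
import cv2
g=cv2.cvtColor(im,cv2.COLOR_RGB2HSV)
# brightness/saturation profile around lug circle
for a in range(-150,0,6):
    r=np.radians(a);u,v=proj("scene",np.array([.546+.077*np.sin(r),.185,.125+.077*np.cos(r)])).round().astype(int)
    print(a,(u,v),g[v-1:v+2,u-1:u+2].reshape(-1,3).mean(0).round().tolist())
E
```

```text
clock: 19.12
position: [0.5555, 0.1859, 0.1337]
orientation: [-0.002, 0.986, -0.004, -0.169]
force: [-0.7, 0.3, -0.5]
opening: 0.501
grip_force: 0.0
tilt 19.5 C [ 0.61 -0.13  1.14] q [0.27 0.79 0.66 1.77 0.08 0.26] up [   0.3 -160.5    0.7]
10 [0.8, -0.1, -0.1] [-0.5, -9.5, 0.1]
1 [1.0, -0.1, -0.1] [-0.5, -18.5, 0.2]
-8 [1.2, -0.1, -0.0] [-0.5, -27.5, 0.2]
-17 [1.4, -0.1, 0.1] [-0.4, -36.5, 0.3]
-26 [1.5, -0.1, 0.2] [-0.4, -45.5, 0.3]
-150 (np.int64(299), np.int64(260)) [34.0, 93.0, 50.0]
-144 (np.int64(301), np.int64(258)) [28.0, 96.0, 48.0]
-138 (np.int64(303), np.int64(256)) [32.0, 96.0, 49.0]
-132 (np.int64(305), np.int64(254)) [26.0, 79.0, 52.0]
-126 (np.int64(307), np.int64(251)) [13.0, 74.0, 59.0]
-120 (np.int64(308), np.int64(249)) [16.0, 117.0, 64.0]
-114 (np.int64(310), np.int64(247)) [18.0, 136.0, 110.0]
-108 (np.int64(311), np.int64(245)) [18.0, 136.0, 124.0]
-102 (np.int64(312), np.int64(242)) [18.0, 135.0, 134.0]
-96 (np.int64(312), np.int64(240)) [18.0, 133.0, 133.0]
-90 (np.int64(313), np.int64(238)) [15.0, 91.0, 110.0]
-84 (np.int64(313), np.int64(236)) [11.0, 21.0, 113.0]
-78 (np.int64(312), np.int64(235)) [12.0, 16.0, 136.0]
-72 (np.int64(312), np.int64(233)) [13.0, 41.0, 136.0]
-66 (np.int64(311), np.int64(232)) [15.0, 84.0, 133.0]
-60 (np.int64(310), np.int64(230)) [18.0, 137.0, 131.0]
-54 (np.int64(309), np.int64(229)) [18.0, 135.0, 132.0]
-48 (np.int64(307), np.int64(228)) [19.0, 99.0, 104.0]
-42 (np.int64(305), np.int64(228)) [23.0, 39.0, 69.0]
-36 (np.int64(303), np.int64(227)) [23.0, 33.0, 70.0]
-30 (np.int64(300), np.int64(227)) [24.0, 31.0, 69.0]
-24 (np.int64(298), np.int64(227)) [23.0, 30.0, 70.0]
-18 (np.int64(295), np.int64(228)) [21.0, 32.0, 66.0]
-12 (np.int64(292), np.int64(229)) [22.0, 39.0, 59.0]
-6 (np.int64(290), np.int64(230)) [22.0, 50.0, 55.0]
```

Low-saturation bright pixels at -84…-72 put the lug at about -79°. I'll do one more long stroke and then a trimming one.

```bash
python3 -m crank '[[[0.8,-0.1,0],[0,-9,0.2],0.5],[[1,-0.1,0],[-0.4,-18,0.2],0.5],[[1.2,-0.1,0],[-0.4,-27,0.2],0.5],[[1.4,-0.1,0.1],[-0.4,-36,0.3],0.5],[[1.5,-0.1,0.2],[-0.3,-45,0.3],0.5]]'; python3 -c "
from h import *
path([-36,-44,-52])"
```

```text
clock: 19.8
position: [0.5414, 0.1853, 0.1374]
orientation: [-0.001, 0.986, -0.001, 0.167]
force: [0.6, 0.8, 0.2]
opening: 0.502
grip_force: 0.0
-36 [0.3, -0.0, 0.1] [-0.1, -16.8, 0.2]
-44 [0.5, -0.0, 0.1] [-0.1, -24.8, 0.2]
-52 [0.7, -0.0, 0.2] [-0.1, -32.8, 0.2]
```

```bash
python3 -m crank '[[[0.2,0,0.1],[0,-11,0],0.5],[[0.4,0,0.1],[0,-22,0],0.5],[[0.65,0,0.2],[0,-32,0],0.5],[[0.65,0,0.2],[0,-32,0],0.5],[[0.65,0,0.2],[0,-32,0],1]]'; python3 -m crank '[[[0,0,0],[0,0,0],1],[[0,0,0],[0,0,0],1],[[-0.2,0,0.2],[0,8,0],1],[[-0.4,0,0.25],[0,17,0],1],[[-0.6,0,0.35],[0,26,0],1]]'; python3 st.py
```

```text
clock: 20.42
position: [0.5332, 0.1844, 0.1297]
orientation: [-0.003, 0.904, -0.002, 0.428]
force: [0.6, 0.0, 0.3]
opening: 0.301
grip_force: 0.0
clock: 21.05
position: [0.5426, 0.1851, 0.1338]
orientation: [-0.002, 0.971, -0.003, 0.24]
force: [22.0, 14.7, -47.8]
opening: 0.159
grip_force: 61.8
tilt -27.8 C [ 0.11 -0.06  0.94] q [ 0.46 -0.01 -0.58  0.56 -0.21  0.41] up [ -0.3 152.2  -0.4]
```

```bash
python3 -m crank '[[[-0.2,0,0.1],[0,9,0],1],[[-0.4,0,0.15],[0,18,0],1],[[-0.6,0,0.2],[0,27,0],1],[[-0.75,0,0.25],[0,36,0],1],[[-0.9,0,0.4],[0,45,0],1]]';  python3 st.py
```

```text
clock: 21.68
position: [0.5523, 0.1844, 0.135]
orientation: [-0.0, 0.993, -0.005, -0.119]
force: [-10.3, -8.6, -3.9]
opening: 0.161
grip_force: 66.4
tilt 13.7 C [0.38 0.02 1.12] q [0.29 0.66 0.45 1.6  0.06 0.28] up [ 1.000e-01 -1.663e+02  9.000e-01]
```

```bash
python3 -m crank '[[[-0.1,0,0.05],[0,6,0],1],[[-0.2,0,0.05],[0,10,0],1],[[-0.2,0,0.05],[0,10,0],1]]'; python3 st.py;  python3 -m crank '[[[0,0,0],[0,0,0],0.5],[[0,0,0],[0,0,0],0.5]]'; python3 - <<'E'
from h import *
path([12,3,-6,-15,-20])
import cv2
im=cams.read_camera("scene");cv2.imwrite("pics/s5.png",im[...,::-1])
g=cv2.cvtColor(im,cv2.COLOR_RGB2HSV)
for a in range(-30,20,4):
    r=np.radians(a);u,v=proj("scene",np.array([.546+.077*np.sin(r),.185,.125+.077*np.cos(r)])).round().astype(int)
    print(a,(int(u),int(v)),g[v-1:v+2,u-1:u+2].reshape(-1,3).mean(0).round().tolist(),end=' ')
# spoke at 180deg from lug: check dark-vs-bright along radius 36
print()
for a in range(140,200,5):
    r=np.radians(a);u,v=proj("scene",np.array([.546+.04*np.sin(r),.185,.125+.04*np.cos(r)])).round().astype(int)
    print(a,g[v-1:v+2,u-1:u+2].reshape(-1,3).mean(0).round().tolist(),end=' ')
E
```

```text
clock: 22.05
position: [0.5555, 0.1843, 0.1322]
orientation: [0.0, 0.979, -0.005, -0.204]
force: [-9.7, -11.9, -14.6]
opening: 0.164
grip_force: 67.0
tilt 23.5 C [0.59 0.03 1.04] q [0.26 0.89 0.82 1.89 0.09 0.24] up [  -0.  -156.5    0.9]
clock: 22.3
position: [0.5561, 0.1861, 0.1338]
orientation: [-0.001, 0.98, -0.004, -0.201]
force: [0.1, -0.1, 0.9]
opening: 0.5
grip_force: 0.0
12 [0.8, -0.1, -0.1] [-0.5, -11.1, 0.1]
3 [1.0, -0.1, -0.0] [-0.5, -20.1, 0.1]
-6 [1.2, -0.1, 0.1] [-0.5, -29.1, 0.1]
-15 [1.4, -0.1, 0.2] [-0.5, -38.1, 0.2]
-20 [1.5, -0.1, 0.3] [-0.5, -43.1, 0.2]
-30 (300, 227) [25.0, 32.0, 71.0] -26 (299, 227) [24.0, 32.0, 71.0] -22 (297, 228) [21.0, 33.0, 68.0] -18 (295, 228) [22.0, 33.0, 67.0] -14 (293, 228) [21.0, 32.0, 67.0] -10 (291, 229) [23.0, 35.0, 64.0] -6 (290, 230) [21.0, 49.0, 57.0] -2 (288, 230) [20.0, 36.0, 64.0] 2 (286, 231) [13.0, 22.0, 94.0] 6 (284, 232) [13.0, 21.0, 90.0] 10 (282, 233) [16.0, 47.0, 55.0] 14 (280, 234) [16.0, 66.0, 41.0] 18 (278, 236) [17.0, 48.0, 41.0] 
140 [51.0, 71.0, 60.0] 145 [54.0, 75.0, 59.0] 150 [54.0, 80.0, 59.0] 155 [54.0, 80.0, 58.0] 160 [55.0, 81.0, 58.0] 165 [55.0, 81.0, 58.0] 170 [43.0, 65.0, 66.0] 175 [31.0, 45.0, 81.0] 180 [22.0, 37.0, 90.0] 185 [26.0, 38.0, 87.0] 190 [33.0, 47.0, 75.0] 195 [45.0, 68.0, 62.0]
```

The lug reads about +2…+6° and the opposite spoke about 182°, so it's near the top. I'll retract and measure it properly from above with the wrist camera.

```bash
python3 -m crank '[[[0.2,0,-4],[0,0,0],0.5],[[0.2,0,-9],[0,-5,0],0.5],[[0,0,-14],[0,-12,0],0.4],[[0,0,-19],[0,-23,0],0.4],[[0,0,-19],[0,-23,0],0.4]]'; python3 - <<'E'
from h import *
import cv2
from plant import nets
mT=wcam();im=cams.read_camera("wrist");go([.54,.185,.33],tool(np.pi))
g=cv2.cvtColor(im,cv2.COLOR_RGB2HSV)
u0,v0=wproj(np.array([.546,.185,.125+.082]),mT).round().astype(int);print("pred lug top",u0,v0, "rim", [wproj(np.array([.546+s*.07,.185,.125]),mT).round(1).tolist() for s in(-1,1)])
for v in range(v0-14,v0+15):print(v,g[v,u0-14:u0+15:2,2].tolist())
print([ (r,int(g[r,u0,2])) for r in range(v0-85,v0+75,3)])
E
```

```text
clock: 22.98
position: [0.6303, 0.1888, 0.3148]
orientation: [-0.003, 1.0, -0.003, 0.005]
force: [-1.6, -0.7, 0.3]
opening: 0.599
grip_force: 0.0
shift [ 8.98 -0.31 -1.83] turn [-0.4  0.2  0.3] t 23.025 pos [0.6298 0.1885 0.312 ] F [-0.5  0.1  0.2] q [ 0.29  0.67  0.96  1.86 -0.01  0.29]
pred lug top 276 105 rim [[276.9, 39.5], [276.4, 169.1]]
91 [84, 90, 90, 45, 17, 17, 23, 34, 35, 28, 24, 109, 178, 178, 179]
92 [86, 92, 91, 43, 14, 18, 22, 36, 39, 26, 25, 106, 177, 181, 181]
93 [89, 95, 94, 45, 16, 16, 24, 38, 39, 29, 26, 97, 168, 185, 189]
94 [90, 96, 96, 49, 20, 21, 26, 36, 38, 26, 24, 90, 151, 185, 191]
95 [88, 93, 99, 54, 16, 18, 23, 34, 34, 27, 26, 97, 151, 180, 189]
96 [87, 94, 100, 57, 16, 20, 25, 30, 29, 27, 25, 108, 159, 177, 187]
97 [87, 94, 106, 58, 14, 15, 24, 28, 26, 29, 26, 113, 167, 179, 186]
98 [86, 92, 108, 61, 16, 18, 23, 29, 25, 27, 23, 118, 174, 179, 187]
99 [85, 89, 109, 62, 20, 19, 25, 27, 25, 26, 26, 122, 179, 178, 187]
100 [88, 89, 109, 60, 15, 17, 23, 27, 28, 25, 27, 128, 184, 179, 185]
101 [94, 95, 112, 64, 19, 18, 23, 27, 24, 26, 28, 134, 190, 184, 192]
1
[... 1211 characters left out ...]
, 40, 47, 50, 47, 49, 49, 34, 135, 176, 209, 219]
119 [104, 109, 89, 36, 15, 18, 19, 19, 20, 21, 28, 131, 170, 204, 213]
[(20, 192), (23, 184), (26, 193), (29, 195), (32, 189), (35, 192), (38, 192), (41, 44), (44, 18), (47, 22), (50, 22), (53, 23), (56, 27), (59, 26), (62, 27), (65, 28), (68, 28), (71, 30), (74, 30), (77, 32), (80, 31), (83, 32), (86, 31), (89, 26), (92, 36), (95, 34), (98, 29), (101, 27), (104, 29), (107, 113), (110, 123), (113, 120), (116, 112), (119, 19), (122, 21), (125, 21), (128, 19), (131, 17), (134, 16), (137, 16), (140, 17), (143, 19), (146, 19), (149, 12), (152, 15), (155, 15), (158, 11), (161, 5), (164, 12), (167, 9), (170, 41), (173, 108), (176, 103), (179, 129)]
```

The rim spans rows 40–170 as predicted, and the lug is centred at row 111.5 where dead top would be about 105. That puts it about +4°, which is good. Next, over the hatch for a y measurement on the way to the cover.

```bash
python3 -m crank '[[[1,-2,-4],[0,0,0],0],[[7,-8,-5],[0,0,0],0],[[13,-14.4,-5],[0,0,0],0],[[13,-14.4,-5],[0,0,0],0]]'; python3 - <<'E'
from h import *
import cv2
mT=wcam();im=cams.read_camera("wrist");tp=cams.read_camera("top")
go([.46,-.315,.2],tool(np.pi-np.radians(-5)));cv2.imwrite("pics/w5.png",im[...,::-1])
m,T=mT
def wun(uv,z):
    d=T[:3,:3]@np.array([(uv[0]-m["cx"])/m["fx"],(uv[1]-m["cy"])/m["fy"],1.]);o=T[:3,3];return o+d*(z-o[2])/d[2]
for n,I,f in(("w",im,wun),("t",tp,lambda uv,z:unproj("top",uv,z))):
    h=cv2.cvtColor(I,cv2.COLOR_RGB2HSV);M=(h[...,0]>55)&(h[...,0]<95)&(h[...,1]>90)&(h[...,2]>30)
    k,l,s,c=cv2.connectedComponentsWithStats(M.astype(np.uint8));
    for i in range(1,k):
        if s[i,4]>80:
            x,y,w,hh,a=s[i];print(n,s[i],f((x-.5,y+hh/2),.006).round(4),f((x+w-.5,y+hh/2),.006).round(4),f((x+w/2,y-.5),.006).round(4),f((x+w/2,y+hh-.5),.006).round(4))
# gradient along u for rows crossing hatch sides
g=cv2.cvtColor(im,cv2.COLOR_RGB2GRAY).astype(int)
H=np.array([.516,.046,.135])
def hp(x,y,z):return H+np.array([x*.866-z*.5,y,x*.5+z*.866])/1000
for x in(20,-20):
    a,b=wproj(hp(x,63.5,8),mT),wproj(hp(x,-63.5,8),mT);print(x,a.round(1),b.round(1))
    r=int(a[1]);print([int(v) for v in g[r,int(a[0])-14:int(a[0])+14]]);r=int(b[1]);print([int(v) for v in g[r,int(b[0])-14:int(b[0])+14]])
E
```

```text
clock: 23.52
position: [0.5215, 0.0646, 0.3567]
orientation: [-0.003, 1.0, -0.004, -0.003]
force: [2.0, -0.7, 0.6]
opening: 1.001
grip_force: 0.0
shift [  5.63 -37.53  16.19] turn [-0.5 -0.6 -4.9] t 23.625 pos [0.5169 0.062  0.3576] F [ 0.6 -0.   0.7] q [ 0.13  0.32  0.53  1.79 -0.01  0.12]
w [331 129   6  48 192] [0.4995 0.1502 0.006 ] [0.4994 0.1604 0.006 ] [0.459  0.1539 0.006 ] [0.5399 0.1584 0.006 ]
t [  50  103   55   39 1893] [0.8117 0.7404 0.006 ] [0.81   0.5726 0.006 ] [0.8749 0.6585 0.006 ] [0.7509 0.6517 0.006 ]
t [  16  228   59   22 1174] [0.4565 0.8174 0.006 ] [0.4546 0.6442 0.006 ] [0.4895 0.7316 0.006 ] [0.4248 0.7274 0.006 ]
20 [315.1 187.3] [215.9 186.6]
[59, 62, 70, 74, 75, 75, 75, 76, 74, 72, 73, 73, 70, 78, 108, 128, 140, 143, 141, 141, 141, 142, 142, 143, 142, 138, 134, 132]
[70, 69, 68, 69, 69, 69, 70, 70, 70, 69, 70, 69, 67, 61, 49, 39, 35, 36, 36, 38, 39, 39, 36, 36, 33, 36, 34, 37]
-20 [314.5 158.2] [217.7 157.6]
[66, 59, 60, 67, 69, 69, 70, 69, 70, 69, 69, 70, 68, 65, 74, 102, 121, 128, 130, 129, 129, 129, 128, 129, 129, 129, 129, 129]
[70, 67, 68, 69, 68, 67, 68, 68, 68, 68, 67, 67, 65, 59, 51, 41, 36, 36, 35, 37, 37, 36, 38, 36, 37, 36, 33, 40]
```

```bash
python3 - <<'E'
from h import *
import cv2
mT=wcam();im=cams.read_camera("wrist");g=cv2.cvtColor(im,cv2.COLOR_RGB2GRAY).astype(int)
H=np.array([.516,.046,.135])
def hp(x,y,z):return H+np.array([x*.866-z*.5,y,x*.5+z*.866])/1000
for n,x,y,z in(("lip",44,0,15),("lip",44,50,15),("lowwall top",-60.5,0,8),("low",-60.5,40,8)):
    a=wproj(hp(x,y,z),mT);v,u=int(a[1]),int(round(a[0]));print(n,a.round(1),g[v-12:v+13,u].tolist())
E
python3 -m crank '[[[6,-37,0],[-0.5,-0.6,-5],0],[[6,-37.5,0],[-0.5,-0.6,-5],0],[[6,-37.5,0],[-0.5,-0.6,-5],0],[[6,-37.5,0],[-0.5,-0.6,-5],0],[[6,-37.5,5],[-0.5,-0.6,-5],0]]'; python3 -c "
from h import *
go([.462,-.316,.15],tool(np.pi+np.radians(5)))"
```

```text
lip [267.2 207.5] [73, 77, 79, 77, 70, 65, 63, 61, 61, 57, 56, 58, 64, 75, 77, 77, 75, 74, 73, 75, 75, 75, 76, 75, 77]
lip [307.4 207.7] [74, 75, 74, 75, 75, 74, 74, 75, 72, 61, 49, 44, 59, 103, 142, 153, 150, 150, 152, 151, 151, 152, 151, 149, 150]
lowwall top [268.6 134. ] [61, 58, 52, 57, 64, 68, 67, 68, 70, 69, 68, 65, 60, 53, 46, 41, 35, 36, 36, 35, 34, 32, 32, 41, 50]
low [298.3 134.1] [122, 110, 82, 98, 131, 138, 139, 141, 141, 142, 144, 143, 128, 99, 88, 81, 75, 73, 74, 74, 73, 67, 55, 57, 70]
clock: 24.3
position: [0.4762, -0.2418, 0.3389]
orientation: [-0.046, 0.999, 0.0, 0.004]
force: [1.3, -0.5, 0.3]
opening: 1.001
grip_force: 0.0
shift [ 2.25 -7.25 18.87] turn [-0.   0.5  0.3] t 24.3 pos [ 0.4762 -0.2418  0.3389] F [ 1.3 -0.5  0.3] q [-0.47  0.32  0.47  1.72  0.   -0.57]
```

The lip and lower wall match H=(0.516,0.046,0.135) to under 1 mm. Next, down towards the cover.

```bash
python3 -m crank '[[[2.2,-7.2,5],[0,0,0],0],[[2.2,-7.2,10],[0,0,0],0],[[2.2,-7.2,14],[0,0,0],0],[[2.2,-7.2,14],[0,0,0],0]]'; python3 - <<'E'
from h import *
import cv2
mT=wcam();m,T=mT;im=cams.read_camera("wrist");cv2.imwrite("pics/w6.png",im[...,::-1])
def wun(uv,z):
    d=T[:3,:3]@np.array([(uv[0]-m["cx"])/m["fx"],(uv[1]-m["cy"])/m["fy"],1.]);o=T[:3,3];return o+d*(z-o[2])/d[2]
go([.462,-.316,.08],tool(np.pi+np.radians(5)))
from plant import nets
for d in nets.trace("wrist","cover_grip")[:2]:
    M=d["region"].astype(np.uint8);cs,_=cv2.findContours(M,0,1);c=max(cs,key=cv2.contourArea);print(d["confidence"],cv2.boundingRect(c))
    hull=cv2.convexHull(c);mask=np.zeros_like(M);cv2.fillConvexPoly(mask,hull,1)
    P=np.array([wun(q[0],.005)[:2] for q in c],np.float32);r=cv2.minAreaRect(P*1000);print("plate",r)
    g=cv2.cvtColor(im,cv2.COLOR_RGB2GRAY);D=((g<60)&(mask>0)).astype(np.uint8);D=cv2.morphologyEx(D,cv2.MORPH_OPEN,np.ones((3,3)))
    k,l,s,ce=cv2.connectedComponentsWithStats(D)
    for i in range(1,k):
        if s[i,4]>150:
            v,u=np.where(l==i);P=np.array([wun(q,.029)[:2] for q in zip(u,v)],np.float32);print(s[i],cv2.minAreaRect(P*1000),P.mean(0))
E
```

```text
clock: 24.8
position: [0.4599, -0.3123, 0.1954]
orientation: [-0.046, 0.999, 0.002, 0.001]
force: [0.5, 0.1, 0.7]
opening: 1.001
grip_force: 0.0
shift [ 1.000e-02 -3.300e-01  1.183e+01] turn [0.1 0.3 0.3] t 24.85 pos [ 0.4612 -0.3129  0.1983] F [-0.  -0.   1.5] q [-0.6   0.33  0.13  1.37  0.   -0.69]
0.78 (225, 134, 101, 96)
plate ((462.1802978515625, -315.4676208496094), (118.0942153930664, 119.88994598388672), 4.969219207763672)
[258 174  34  24 777] ((459.7309875488281, -316.2622375488281), (26.920120239257812, 38.13311004638672), 5.220739364624023) [ 0.45941615 -0.31636873]
0.72 (521, 75, 39, 84)
plate ((362.23150634765625, -14.133026123046875), (95.51204681396484, 42.64692687988281), 19.839942932128906)
```

```bash
python3 -m crank '[[[0,-0.3,5],[0,0,0],0.4],[[0,-0.3,11],[0,0,0],0.4],[[0,-0.3,17],[0,0,0],0.4],[[0,-0.3,17.8],[0,0,0],0.4],[[0,-0.3,17.8],[0,0,0],0.4]]'; python3 - <<'E'
from h import *
import cv2
go([.4615,-.316,.01],tool(np.pi+np.radians(5)))
im=cams.read_camera("wrist");b=cams.read_camera("scene")[100:220,180:340]
cv2.imwrite("pics/m2.png",np.hstack([cv2.resize(im[100:400,130:430],(400,400)),cv2.resize(b,(400,400)) ])[...,::-1])
E
```

```text
clock: 25.52
position: [0.4646, -0.3172, 0.0232]
orientation: [-0.046, 0.999, -0.001, 0.005]
force: [-0.0, 0.3, -0.1]
opening: 0.598
grip_force: 0.0
shift [0.31 0.15 1.32] turn [-0.1  0.5  0.3] t 25.525 pos [ 0.4646 -0.3172  0.0232] F [-0.   0.3 -0.1] q [-0.6   0.42 -0.19  0.95  0.   -0.69]
```

```bash
python3 -m crank '[[[0.2,0.1,0.6],[0,0,0],0.4],[[0.2,0.1,1.0],[0,0,0],0.4],[[0.2,0.1,1.3],[0,0,0],0.4]]';python3 -m crank '[[[0.1,0,0.4],[0,0,0],0.4],[[0.1,0,0.8],[0,0,0],0.4],[[0.1,0,0.8],[0,0,0],0.4]]'; python3 -c "
from h import *
go([.4615,-.316,.01],tool(np.pi+np.radians(5)))"
```

```text
clock: 26.0
position: [0.4607, -0.3155, 0.0075]
orientation: [-0.046, 0.999, -0.0, 0.004]
force: [0.3, 0.0, -0.5]
opening: 0.598
grip_force: 0.0
clock: 26.38
position: [0.4595, -0.3155, -0.0008]
orientation: [-0.046, 0.999, 0.0, 0.003]
force: [-0.3, 0.5, -0.3]
opening: 0.603
grip_force: 0.0
shift [-0.2  -0.07 -1.08] turn [-0.   0.4  0.3] t 26.375 pos [ 0.4595 -0.3155 -0.0008] F [-0.3  0.5 -0.3] q [-0.6   0.44 -0.23  0.89  0.   -0.7 ]
```

No contact even with the reported TCP at z≈0, so the fingers really are short of it. I'll keep easing down.

```bash
python3 -m crank '[[[0,0,0.5],[0,0,0],0.4],[[0,0,1],[0,0,0],0.4],[[0,0,1],[0,0,0],0.4]]';python3 -m crank '[[[0,0,0.3],[0,0,0],0.4],[[0,0,0.5],[0,0,0],0.4],[[0,0,0.5],[0,0,0],0.4]]'; python3 -c "
from h import *
go([.4615,-.316,-.02],tool(np.pi+np.radians(5)))"
```

```text
clock: 26.75
position: [0.4595, -0.3154, -0.0109]
orientation: [-0.046, 0.999, 0.0, 0.003]
force: [-0.2, -0.1, -0.4]
opening: 0.599
grip_force: 0.0
clock: 27.12
position: [0.4598, -0.3156, -0.0156]
orientation: [-0.046, 0.999, -0.0, 0.003]
force: [0.8, 0.3, -0.1]
opening: 0.601
grip_force: 0.0
shift [-0.17 -0.06  0.45] turn [-0.   0.4  0.3] t 27.125 pos [ 0.4598 -0.3156 -0.0156] F [ 0.8  0.3 -0.1] q [-0.6   0.45 -0.25  0.86  0.   -0.7 ]
```

```bash
python3 -m crank '[[[-0.1,0,0.3],[0,0,0],0.4],[[-0.1,0,0.6],[0,0,0],0.4],[[-0.1,0,0.6],[0,0,0],0.4]]';python3 -m crank '[[[0,0,0.2],[0,0,0],0.4],[[0,0,0.4],[0,0,0],0.4],[[0,0,0.4],[0,0,0],0.4]]'; python3 -c "
from h import *
go([.4615,-.316,-.02],tool(np.pi+np.radians(5)))"
```

```text
clock: 27.5
position: [0.4607, -0.3154, -0.0217]
orientation: [-0.046, 0.999, 0.0, 0.003]
force: [-0.0, 0.2, 0.2]
opening: 0.595
grip_force: 0.0
clock: 27.88
position: [0.4608, -0.3154, -0.0256]
orientation: [-0.046, 0.999, -0.0, 0.003]
force: [-0.5, -0.5, 0.1]
opening: 0.595
grip_force: 0.0
shift [-0.07 -0.06 -0.56] turn [-0.   0.4  0.3] t 27.875 pos [ 0.4608 -0.3154 -0.0256] F [-0.5 -0.5  0.1] q [-0.6   0.46 -0.26  0.84  0.   -0.7 ]
```

```bash
python3 -m crank '[[[0,0,0.2],[0,0,0],0.4],[[0,0,0.3],[0,0,0],0.4],[[0,0,0.3],[0,0,0],0.4]]';python3 -m crank '[[[0,0,0.15],[0,0,0],0.4],[[0,0,0.3],[0,0,0],0.4],[[0,0,0.3],[0,0,0],0.4]]'
```

```text
clock: 28.25
position: [0.4609, -0.3155, -0.0285]
orientation: [-0.046, 0.999, -0.0, 0.003]
force: [0.2, -0.1, -1.0]
opening: 0.595
grip_force: 0.0
clock: 28.62
position: [0.4609, -0.3155, -0.0316]
orientation: [-0.046, 0.999, -0.0, 0.003]
force: [-0.2, -0.1, 0.3]
opening: 0.6
grip_force: 0.0
```

```bash
python3 -m crank '[[[0,0,0],[0,0,0],1],[[0,0,0],[0,0,0],1],[[0,0,0],[0,0,0],1]]'; python3 -m crank '[[[0,0,-0.7],[0,0,0],1],[[0,0,-1.5],[0,0,0],1],[[0,0,-3],[0,0,0],1],[[0,0,-3],[0,0,0],1]]'; python3 - <<'E'
from h import *
import cv2
p,R=pose();print(p,status.get_state()["force"])
mT=wcam();m,T=mT;im=cams.read_camera("wrist");cv2.imwrite("pics/w7.png",im[...,::-1])
E
```

```text
clock: 29.0
position: [0.4611, -0.3157, -0.0312]
orientation: [-0.046, 0.999, -0.0, 0.004]
force: [-1.6, 0.4, 5.5]
opening: 0.457
grip_force: 61.5
clock: 29.5
position: [0.4617, -0.3162, 0.0002]
orientation: [-0.046, 0.999, -0.001, 0.005]
force: [-0.6, -0.5, -3.6]
opening: 0.458
grip_force: 60.9
[ 4.61707199e-01 -3.16183857e-01  2.08724333e-04] [-0.59006802 -0.52850496 -3.56408159]
```

Cover held: opening 38.9 mm and about the right weight. I'll compute the insertion poses.

```bash
cat >> h.py <<'E'
HY=np.radians(-0.7)
def hat(xe,ze,t,k=.0314):
    a=np.radians(t);u=np.array([xe-58*np.cos(a),0,ze+58*np.sin(a)])/1000
    Rh=Ro.from_euler('z',HY)*Ro.from_euler('y',-30,degrees=True)
    R=Ro.from_euler('z',HY)*tool(np.pi,-30+t)
    return np.array([.516,.046,.135])+Rh.apply(u)+k*R.as_matrix()[:,2],R
E
python3 -c "
from h import *
print(hat(36,60,7)[0],hat(36,1.5,7)[0],hat(58.5,1.5,7)[0],hat(58.5,0,0)[0])
go(*hat(36,60,7))"
python3 -m crank '[[[0,0,-7],[0,0,0],1],[[0,0,-13],[0,0,0],1],[[0,0,-19],[0,0,0],1],[[0,0,-24],[0,0,0],1],[[0,4,-25],[0,0,0],1]]'; python3 -c "
from h import *
go(*hat(36,60,7))"
```

```text
[0.47605957 0.04648799 0.15339527] [0.50530739 0.04613064 0.10273278] [0.52479151 0.04589259 0.11398278] [0.53213181 0.0458029  0.1080568 ]
shift [ -4.94  35.92 -15.41] turn [  1.1 -22.5   5.9] t 29.55 pos [ 0.4613 -0.3159 -0.0006] F [-0.7  0.  -3.7] q [-0.6   0.44 -0.23  0.89  0.   -0.7 ]
clock: 30.18
position: [0.4567, -0.2776, 0.2516]
orientation: [-0.045, 0.999, -0.002, 0.006]
force: [-0.1, 0.3, -4.3]
opening: 0.455
grip_force: 62.9
shift [-4.74 32.14  9.75] turn [  1.  -22.3   5.8] t 30.175 pos [ 0.4567 -0.2776  0.2516] F [-0.1  0.3 -4.3] q [-0.55  0.27  0.19  1.47  0.   -0.64]
```

```bash
python3 -m crank '[[[0,6,0],[0,0,2],1],[[0,12,0],[0,-4,4],1],[[-1,18,0],[0,-10,6],1],[[-2,24,0],[0.5,-16,6],1],[[-3,30,0],[1,-22,6],1]]'; python3 -c "
from h import *
go(*hat(36,60,7))"
```

```text
clock: 30.8
position: [0.4569, 0.0216, 0.2486]
orientation: [0.007, 0.982, 0.0, 0.191]
force: [0.6, 0.8, -3.6]
opening: 0.456
grip_force: 62.8
shift [1.84 2.49 9.53] turn [ 0.1 -1.  -0.1] t 30.8 pos [0.4569 0.0216 0.2486] F [ 0.6  0.8 -3.6] q [ 0.07 -0.26 -0.45  1.   -0.03  0.08]
```

```bash
python3 -m crank '[[[1.8,2.5,2],[0,-1,0],1],[[1.8,2.5,6],[0,-1,0],1],[[1.8,2.5,9],[0,-1,0],1],[[1.8,2.5,9.5],[0,-1,0],1]]'; python3 -c "
from h import *
go(*hat(36,20,7));go(*hat(36,1.5,7))"
```

```text
clock: 31.3
position: [0.475, 0.0448, 0.1516]
orientation: [0.006, 0.981, -0.001, 0.196]
force: [-0.5, 0.2, -3.2]
opening: 0.455
grip_force: 62.6
shift [-0.68  0.17  3.84] turn [ 0.  -0.4 -0.1] t 31.3 pos [0.475  0.0448 0.1516] F [-0.5  0.2 -3.2] q [ 0.13 -0.19 -0.65  0.72 -0.06  0.14]
shift [-0.91  0.17  5.67] turn [ 0.  -0.4 -0.1] t 31.3 pos [0.475  0.0448 0.1516] F [-0.5  0.2 -3.2] q [ 0.13 -0.19 -0.65  0.72 -0.06  0.14]
```

```bash
python3 -m crank '[[[-0.3,0.2,1.5],[0,-0.4,0],1],[[-0.6,0.2,3],[0,-0.4,0],1],[[-0.7,0.2,3.8],[0,-0.4,0],1],[[-0.7,0.2,3.8],[0,-0.4,0],1]]'; python3 -c "
from h import *
go(*hat(36,1.5,7))"
```

```text
clock: 31.8
position: [0.4975, 0.0465, 0.1215]
orientation: [0.007, 0.98, -0.001, 0.201]
force: [-1.1, 0.6, -3.5]
opening: 0.455
grip_force: 62.8
shift [ 0.02 -0.03  2.03] turn [ 0.1  0.2 -0.1] t 31.8 pos [0.4975 0.0465 0.1215] F [-1.1  0.6 -3.5] q [ 0.13 -0.13 -0.68  0.61 -0.06  0.13]
```

```bash
python3 -m crank '[[[0,0,0.8],[0,0.2,0],1],[[0,0,1.6],[0,0.2,0],1],[[0,0,1.9],[0,0.2,0],1],[[0,0,1.9],[0,0.2,0],1]]'; python3 -c "
from h import *
go(*hat(36,1.5,7));go(*hat(48,1.5,7));go(*hat(58.5,1.5,7))"
```

```text
clock: 32.3
position: [0.5049, 0.0465, 0.1036]
orientation: [0.007, 0.98, -0.0, 0.199]
force: [0.7, 0.1, -3.4]
opening: 0.458
grip_force: 62.8
shift [-0.   -0.04  0.1 ] turn [ 0.1 -0.  -0.1] t 32.3 pos [0.5049 0.0465 0.1036] F [ 0.7  0.1 -3.4] q [ 0.13 -0.09 -0.7   0.56 -0.05  0.13]
shift [-1.19 -0.04 -0.05] turn [ 0.1 -0.  -0.1] t 32.3 pos [0.5049 0.0465 0.1036] F [ 0.7  0.1 -3.4] q [ 0.13 -0.09 -0.7   0.56 -0.05  0.13]
shift [-2.24 -0.04 -0.18] turn [ 0.1 -0.  -0.1] t 32.3 pos [0.5049 0.0465 0.1036] F [ 0.7  0.1 -3.4] q [ 0.13 -0.09 -0.7   0.56 -0.05  0.13]
```

No contact. Sliding it up under the lip.

```bash
python3 -m crank '[[[-0.6,0,0.02],[0,0,0],1],[[-1.2,0,-0.05],[0,0,0],1],[[-1.2,0,-0.05],[0,0,0],1]]'; python3 -m crank '[[[-0.5,0,-0.05],[0,0,0],1],[[-1,0,-0.1],[0,0,0],1],[[-1,0,-0.1],[0,0,0],1]]';python3 -c "
from h import *
go(*hat(58.5,1.5,7));go(*hat(58.5,.5,3));go(*hat(58.5,0,0))"
```

```text
clock: 32.67
position: [0.5167, 0.0464, 0.1096]
orientation: [0.007, 0.98, -0.0, 0.2]
force: [-0.3, 0.4, -2.6]
opening: 0.457
grip_force: 62.8
clock: 33.05
position: [0.5251, 0.0463, 0.1141]
orientation: [0.007, 0.98, -0.0, 0.2]
force: [-0.4, 0.8, -2.7]
opening: 0.452
grip_force: 62.8
shift [ 0.03 -0.04 -0.  ] turn [ 0.1  0.  -0.1] t 33.05 pos [0.5251 0.0463 0.1141] F [-0.4  0.8 -2.7] q [ 0.12 -0.06 -0.64  0.59 -0.05  0.13]
shift [-0.22 -0.04  0.49] turn [ 0.1 -4.  -0.1] t 33.05 pos [0.5251 0.0463 0.1141] F [-0.4  0.8 -2.7] q [ 0.12 -0.06 -0.64  0.59 -0.05  0.13]
shift [-0.41 -0.04  0.83] turn [ 0.1 -7.  -0.1] t 33.05 pos [0.5251 0.0463 0.1141] F [-0.4  0.8 -2.7] q [ 0.12 -0.06 -0.64  0.59 -0.05  0.13]
```

```bash
python3 -m crank '[[[-0.1,0,0.25],[0,-2,0],1],[[-0.2,0,0.5],[0,-4,0],1],[[-0.3,0,0.7],[0,-5.5,0],1],[[-0.4,0,0.8],[0,-7,0],1],[[-0.4,0,0.8],[0,-7,0],1]]';python3 -c "
from h import *
go(*hat(58.5,0,0))
import cv2
a=cams.read_camera('wrist');b=cams.read_camera('scene')[150:250,230:330]
cv2.imwrite('pics/m3.png',np.hstack([cv2.resize(a[60:360,130:430],(400,400)),cv2.resize(b,(400,400),interpolation=2)])[...,::-1])"
```

```text
clock: 33.67
position: [0.5311, 0.0462, 0.1079]
orientation: [0.006, 0.966, -0.001, 0.259]
force: [-1.9, 0.6, -1.1]
opening: 0.455
grip_force: 63.1
shift [-0.1  -0.04  0.04] turn [ 0.1  0.  -0.1] t 33.675 pos [0.5311 0.0462 0.1079] F [-1.9  0.6 -1.1] q [ 0.13 -0.13 -0.79  0.38 -0.07  0.13]
```

View pics/m3.png

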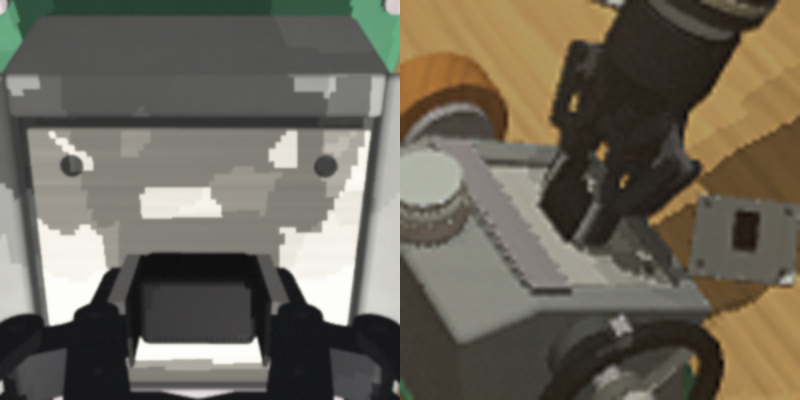

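The plate lies in the recess between the side walls, with its upper edge under the lip. The lug is at the top at (620,325). I'll settle it lightly, let go and retreat.

```bash
python3 -m crank '[[[0,0,0.1],[0,0,0],1],[[0,0,0.1],[0,0,0],1]]'; python3 -m crank '[[[0,0,0.05],[0,0,0],0.6],[[0,0,0],[0,0,0],0.4],[[0,0,0],[0,0,0],0.4]]'; python3 -m crank '[[[0,0,-2],[0,0,0],0.3],[[0,0,-5],[0,0,0],0.3],[[0,0,-10],[0,0,0],0.3],[[0,0,-13],[0,0,0],0.3]]'; python3 - <<'E'
from h import *
import cv2
mT=wcam();im=cams.read_camera("wrist");g=cv2.cvtColor(im,cv2.COLOR_RGB2GRAY).astype(int)
H=np.array([.516,.046,.135])
def hp(x,y,z):return H+np.array([x*.866-z*.5,y,x*.5+z*.866])/1000
for y in(-40,40):
  for x in (-60.5,-55):
    a=wproj(hp(x,y,5),mT);v,u=int(round(a[1])),int(round(a[0]));print(x,y,a.round(1),g[v-10:v+14,u].tolist())
for x in(-40,20):
  for y in(60,-60):
    a=wproj(hp(x,y,5),mT);v,u=int(round(a[1])),int(round(a[0]));print(x,y,a.round(1),g[v,u-10:u+11].tolist())
E
```

```text
clock: 34.02
position: [0.5317, 0.0463, 0.1077]
orientation: [0.006, 0.966, -0.001, 0.259]
force: [-25.8, 1.3, 21.8]
opening: 0.456
grip_force: 67.1
clock: 34.4
position: [0.5326, 0.0463, 0.1077]
orientation: [0.006, 0.966, -0.001, 0.259]
force: [-0.2, 0.5, -0.7]
opening: 0.598
grip_force: 0.0
clock: 34.9
position: [0.4669, 0.047, 0.2222]
orientation: [0.007, 0.966, -0.001, 0.26]
force: [0.8, 0.8, -0.2]
opening: 0.699
grip_force: 0.0
-60.5 -40 [231.5 133.5] [141, 142, 143, 143, 142, 142, 144, 144, 141, 125, 90, 67, 47, 48, 92, 158, 206, 217, 216, 214, 215, 216, 218, 219]
-55 -40 [231.9 140. ] [144, 141, 125, 90, 67, 47, 48, 92, 158, 206, 217, 216, 214, 215, 216, 218, 219, 221, 221, 216, 207, 191, 172, 172]
-60.5 40 [323.4 132.3] [166, 165, 159, 151, 149, 148, 148, 147, 148, 145, 129, 92, 72, 62, 50, 77, 139, 190, 209, 210, 208, 209, 209, 210]
-55 40 [323.2 138.8] [147, 148, 145, 129, 92, 72, 62, 50, 77, 139, 190, 209, 210, 208, 209, 209, 210, 211, 211, 210, 211, 210, 209, 210]
-40 60 [345.2 155.8] [218, 218, 219, 218, 218, 218, 219, 219, 219, 214, 188, 126, 86, 66, 78, 111, 136, 153, 165, 168, 168]
-40 -60 [210.4 157.5] [146, 144, 140, 130, 114, 85, 63, 64, 73, 77, 97, 150, 203, 215, 216, 217, 217, 217, 215, 218, 217]
20 60 [342.1 220. ] [238, 239, 238, 239, 239, 238, 238, 238, 236, 215, 135, 86, 73, 88, 123, 148, 167, 178, 180, 180, 178]
20 -60 [215.2 221.3] [179, 175, 163, 142, 110, 77, 76, 88, 97, 123, 182, 230, 238, 238, 239, 238, 238, 238, 239, 238, 239]
```

```bash
python3 -m crank '[[[3,0,-5],[0,0,0],0.3],[[3,0,-8],[0,0,0],0.3],[[3,0,-8],[0,0,0],0.3]]'; python3 -c "
from plant import job;print(job.close_job())"
```

```text
clock: 35.33
position: [0.4017, 0.048, 0.2765]
orientation: [0.006, 0.965, -0.0, 0.261]
force: [0.6, -0.1, -0.5]
opening: 0.697
grip_force: 0.0
the job is handed in; nothing more can be done
None
```

I turned the handwheel up to the top and one full turn further, and it stands with the lug about 4° past the top. I then fitted the middle-sized cover under the lip, where it lies home in its recess to about 1 mm, and handed the job in at about 35 s with the gripper clear of everything.

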